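# Put the stone-setting kit back on its marked mats

### The arm

A 6-joint arm with a two-finger parallel gripper is mounted at the origin on a cart in front of the work surface, level with it; the furniture and walls round the work are solid. World frame = base frame: x ahead of the robot, y to its left, z up, the work surface at z = 0. Lengths are in m, angles in degrees, forces in N, time in s.
With the tool pointing down it reaches from about 0.4 to 0.825 m from the base axis. Payload 7 kg.
Tool frame: the origin (TCP) lies midway between the tips of the shut fingers; the grasp point (between the pads) lies 19 mm behind it (ctrl.hold_point_z is the distance from the TCP to the grasp point, in m); z points along the fingers, x is the direction in which the jaws open and shut, and the axes are right-handed (so a half turn about z gives the same grasp; the last joint's range is limited). The gripper opens to 88 mm and grips with 3 to 60 N. Pads are 19 mm wide; open, the fingers measure 130 mm over their backs; the gripper's body (78 mm by 193 mm) begins 47 mm behind the grasp point.
Start: joints at [83.371, 20.546, 0.682, 0, -70.136, -16.507], TCP at [0.265, 0.621, 0.204] pointing down, gripper open.
Joint ranges: [-176.03, 176.03], [-82.01, 121.73], [-58.28, 71.71], [-173.87, 95.51], [-174.79, -0.11], [-173.66, 173.66]. Speed limits (degrees/s): [136.94, 136.94, 172.46, 180, 180, 180].

### API

Orientations are given as [roll, pitch, yaw] about the fixed x, y, z axes, in that order (R = Rz(yaw) Ry(pitch) Rx(roll)).
In Python, from plant import ctrl gives the robot as it stands.
- The arm moves only by the tool apply_moves, never from a script. Its argument "motion" is a list of rows, each a list of 2 entries, a list of its own where there are three numbers: the shift along the world's x, y, z in cm, then the turn about the world's z in degrees. In form: [[[tx, ty, tz], roll], ...]. A call has 1 to 10 rows; each row is the pose to reach, as a shift and turn from the pose commanded when the call began; what a row does not reach only later rows make up. A row lasts 1/10 s, in which the tool goes at most 50 mm and 8.59 degrees, less where a joint would pass 70% of its speed; a pose out of reach is approached as far as the arm can. A call with a gripper value outside its range is refused whole. "hand" is the finger opening in cm, from 0 to 8.76, set as the call begins (left out, the last holds). The fingers move at their own pace and stop on an object; the grip force is fixed at half the most. Time passes only in rows, so rows that repeat a pose let the fingers close. It gives the time, the measured TCP pose, the force and the opening at its end, in the units of the state.
- ctrl.get_obs(): the state, without advancing time (a new reading comes with each control period).
- ctrl.snapshot(name): name is "scene" or "top" or "wrist"; returns (picture, depth): 384x512x3 uint8, blue, green, red; 384x512 float32, m along the optical axis (not along the pixel's ray), 0 where there is no reading.
- ctrl.camera_model(name): a dict with "fx", "fy", "cx", "cy" (pixels), "cam_to_world" (4x4, takes a point from camera to world coordinates); the wrist camera has in their place "tool_from_camera" (4x4, takes a point from camera to tool coordinates, whose origin is the TCP and whose axes are the tool frame's). Camera axes: x right, y down, z forward; pixel columns grow to the right and rows downward; lengths in m; the calibration is good to about 2 mm. A picture is of the moment at which its call begins: read the wrist's pose just before it. camera_model takes no time and is no camera call.
- ctrl.close_job(): hands the job in, once; it reports no verdict.
The state is a dict: "clock": time; "joint_pos": joint angles; "qvel": joint speeds; "tau": joint torques, N m; "tool_pos": TCP position; "orientation": TCP orientation; "force": force on the tool from outside, world axes, zero at the start; "moment": the same for the moment, N m; "opening": finger opening in m.
Only numpy, scipy, OpenCV 4.12 (cv2) and the standard library are available. Lean on these libraries where they do the work, as an engineer would, in place of code of your own. Each camera call takes 0.05 s, during which the arm holds its last target.

### The job

Put the stone-setting kit back in its places: set the red-lidded jar, the black-lidded jar, the loupe and the doming block each upright on the middle of the grey mat whose outline has its shape and colour, with the loupe and the block turned to line up with their outlines. Leave the white-lidded jar where it stands, and let go of everything at the end.

Things in the scene. Friction and masses are not known exactly. Their poses are not given: they have to be found in the camera images.
- red_jar_mid (a point): Small round screw-top jar with a white body and a red lid, 37 mm across and 26 mm high, about 0.05 kg; the point is at its centre, 13 mm above its underside, z up. At the start it stands on the wooden board, whose top is 18.5 mm above z = 0.
- black_jar_mid (a point): Small round screw-top jar with a white body and a black lid, 33 mm across and 24 mm high, about 0.05 kg; the point is at its centre, 12 mm above its underside, z up. At the start it stands on the wooden board, whose top is 18.5 mm above z = 0.
- loupe_mid (a point): Folded pocket loupe lying flat, silver covers round a black lens ring: 18 mm wide (its x), 36 mm long (its y), 13 mm high, 0.04 kg; the point is at its centre, 6.5 mm above its underside. Nothing on it moves. Grip it across the 18 mm. At the start it stands on the wooden board, whose top is 18.5 mm above z = 0.
- doming_block_mid (a point): Doming block: a pale yellow 50 mm cube with round black hollows in its faces, under 1 kg and heavy for its size; the point is at its centre, 25 mm above its underside, x and y along its sides, z up. At the start it stands on the wooden board, whose top is 18.5 mm above z = 0.
- red_mat_spot (a point): Mat for the red-lidded jar: filled red disc 41 mm across with a thin white rim. The mat is a thin grey square, 62 mm wide and 3 mm thick, lying fixed on the board, in a row of four; the point is the centre of its top face, which is 21.5 mm above z = 0, and also the centre of the outline.
- black_mat_spot (a point): Mat for the black-lidded jar: filled black disc 37 mm across with a thin white rim. The mat is a thin grey square, 62 mm wide and 3 mm thick, lying fixed on the board, in a row of four; the point is the centre of its top face, which is 21.5 mm above z = 0, and also the centre of the outline.
- loupe_mat_spot (a point): Mat for the loupe: white oblong with a thin black rim, 22 mm along the point's x and 40 mm along its y. The mat is a thin grey square, 62 mm wide and 3 mm thick, lying fixed on the board, in a row of four; the point is the centre of its top face, which is 21.5 mm above z = 0, and also the centre of the outline.
- block_mat_spot (a point): Mat for the doming block: pale yellow square 53 mm wide with a thin white rim, its sides along the point's x and y. The mat is a thin grey square, 62 mm wide and 3 mm thick, lying fixed on the board, in a row of four; the point is the centre of its top face, which is 21.5 mm above z = 0, and also the centre of the outline.
- white_jar_mid (a point): Yellow jar with a white lid, 35 mm across and 30 mm high, standing loose among the kit and not part of it: no mat belongs to it. The point is at its centre, 15 mm above its underside. The floor lamp's thin black pole leans up over the bench to the right of the work (x 0.42, y 0.06 at 0.3 m height; x 0.54, y 0.15 at 0.7 m): keep left of it.

How it is judged:
By the outcome, as a careful person would: the job done as asked, in the order asked, and still so for the second after the job is handed in, with the robot touching nothing.
It also fails if it takes over 102 s, if anything falls off the work surface, if the arm or the gripper's body presses on something with over 40 N, if the wrist force passes 120 N, or if a joint passes its speed limit or range.

## Working session

There is one attempt and no reset: what is moved stays moved. The work goes in short steps, Python scripts to look and compute and a tool call to move; the robot and the scene stay as the last step left them, time stands still between calls to the robot, and variables do not carry over. Pictures are saved under pics/ and viewed, and the job is handed in when it is done.

Besides the shell and the picture viewer there is one more tool, called after "Call:" by a JSON object that holds its "api" and its "payload". apply_moves: Moves the arm, as the interface text tells. Its arguments: {"type":"object","properties":{"motion":{"type":"array"},"hand":{"type":"number"}},"required":["motion"]}

```bash
ls; mkdir -p pics
python3 - <<'E'
from plant import ctrl
import cv2,numpy as np
print(ctrl.get_obs())
for n in ["scene","top","wrist"]:
    p,d=ctrl.snapshot(n); cv2.imwrite(f"pics/{n}0.png",p); np.save(f"pics/{n}0.npy",d)
    print(n,ctrl.camera_model(n))
E
```

```text
pics
{'clock': 0.0, 'joint_pos': array([ 8.33711144e+01,  2.05914066e+01,  6.35001763e-01, -2.02189980e-02,
       -7.01373030e+01, -1.65055666e+01]), 'qvel': array([-0.04546982, -0.1267163 , -0.09365833,  0.10408914,  0.02086448,
        0.03185351]), 'tau': array([-2.69040044e-05, -5.82719100e+01,  2.93063825e+01,  6.99740812e+00,
        6.98815507e-03, -1.63716059e-04]), 'tool_pos': array([0.26503585, 0.62021912, 0.20353207]), 'orientation': array([-1.79991598e+02, -9.52469388e-02, -1.13141344e+02]), 'force': array([-0.28247433,  0.42890532, -0.86574232]), 'moment': array([ 0.0160716 ,  0.02189029, -0.01987609]), 'opening': 0.08773075744822972}
scene {'fx': 465.71919898157057, 'fy': 465.71919898157057, 'cx': 251.22295412932647, 'cy': 197.8497602983028, 'cam_to_world': array([[ 0.83002039, -0.39210552,  0.39663512,  0.18279431],
       [-0.55747919, -0.60472194,  0.56879551, -0.14984354],
       [ 0.0168261 , -0.69322769, -0.7205222 ,  0.69349375],
       [ 0.        ,  0.        ,  0.        ,  1.        ]])}
top {'fx': 367.4644366198294, 'fy': 367.4644366198294, 'cx': 255.82433453064033, 'cy': 189.00202089417417, 'cam_to_world': array([[-0.027175  , -0.98830167,  0.15007108,  0.40043557],
       [-0.99955552,  0.02870608,  0.00804518,  0.35702475],
       [-0.01225902, -0.14978575, -0.98864248,  0.92886047],
       [ 0.        ,  0.        ,  0.        ,  1.        ]])}
wrist {'fx': 268.6873543284447, 'fy': 268.6873543284447, 'cx': 256.3549901163375, 'cy': 190.82643887511455, 'tool_from_camera': array([[ 9.99999690e-01,  5.27598105e-04,  5.84540388e-04,
         3.61361207e-04],
       [-6.73441075e-04,  9.57736446e-01,  2.87646391e-01,
        -7.74216580e-02],
       [-4.08073943e-04, -2.87646696e-01,  9.57736504e-01,
        -1.80484271e-01],
       [ 0.00000000e+00,  0.00000000e+00,  0.00000000e+00,
         1.00000000e+00]])}
```

View pics/top0.png

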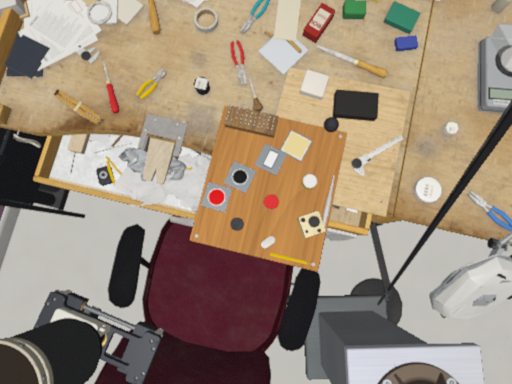

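View pics/scene0.png

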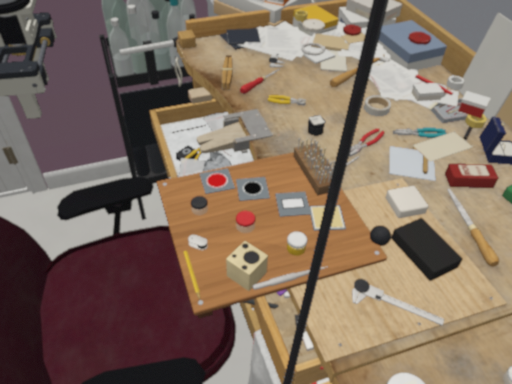

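View pics/wrist0.png

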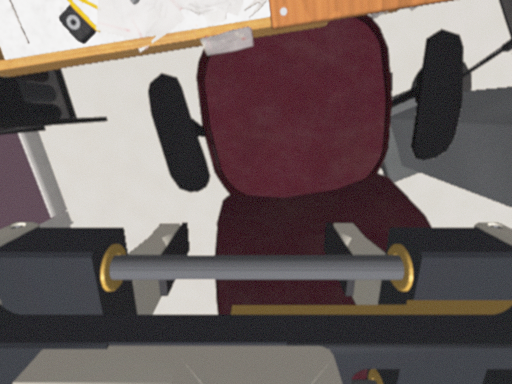

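The top view shows the board at about cols 190-345, rows 105-270. The mats run diagonally from the red one (216,197) through black (240,177) and white (270,159) to yellow (296,145). The jars are red (271,202), black (237,224) and white (310,181), the loupe is at (268,242), and the block is at (312,223). I'll zoom in and measure.

```bash
cat > h.py <<'E'
import cv2,numpy as np
from plant import ctrl
def px2w(u,v,z,M,T=None):
    T=M["cam_to_world"] if T is None else T
    r=T[:3,:3]@np.array([(u-M["cx"])/M["fx"],(v-M["cy"])/M["fy"],1.])
    o=T[:3,3]; return o+r*(z-o[2])/r[2]
def rect(name,p,z,x0,x1,y0,y1,res=0.0005,T=None,M=None):
    """orthorectify plane z: image up=+x world, left=+y"""
    M=M or ctrl.camera_model(name); T=M["cam_to_world"] if T is None else T
    xs=np.arange(x1,x0,-res); ys=np.arange(y1,y0,-res)
    Y,X=np.meshgrid(ys,xs); P=np.stack([X,Y,np.full_like(X,z)],-1)-T[:3,3]
    C=P@T[:3,:3]; u=C[...,0]/C[...,2]*M["fx"]+M["cx"]; v=C[...,1]/C[...,2]*M["fy"]+M["cy"]
    return cv2.remap(p,u.astype(np.float32),v.astype(np.float32),cv2.INTER_CUBIC)
def wristT():
    from scipy.spatial.transform import Rotation as R
    o=ctrl.get_obs(); T=np.eye(4); T[:3,:3]=R.from_euler("xyz",o["orientation"],degrees=True).as_matrix(); T[:3,3]=o["tool_pos"]
    return T@ctrl.camera_model("wrist")["tool_from_camera"]
E
python3 - <<'E'
from h import *
p=cv2.imread("pics/top0.png"); M=ctrl.camera_model("top")
r=rect("top",p,0.0215,0.28,0.66,0.12,0.55,0.00075)
cv2.imwrite("pics/r0.png",r); print(r.shape)
for n,u,v,z in [("rm",216,197,.0215),("bm",240,177,.0215),("lm",270,159,.0215),("ym",296,145,.0215),("rj",271,202,.0445),("bj",237,224,.0425),("wj",310,181,.0485),("lo",268,242,.0315),("blk",312,223,.0685)]:
    print(n,px2w(u,v,z,M).round(3))
d=np.load("pics/top0.npy");print(d[202,271],d[224,237],d[181,310],d[242,268],d[223,320])
E
```

```text
(507, 574, 3)
rm [0.521 0.464 0.021]
bm [0.57  0.403 0.021]
lm [0.614 0.327 0.021]
ym [0.648 0.259 0.021]
rj [0.502 0.328 0.045]
bj [0.451 0.412 0.042]
wj [0.55  0.232 0.048]
lo [0.406 0.338 0.031]
blk [0.447 0.235 0.068]
0.88745195 0.88684314 0.89057595 0.8876869 0.8575027
```

View pics/r0.png

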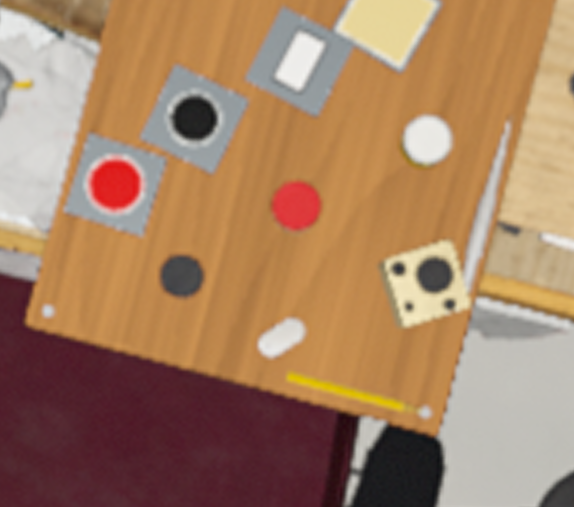

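Call:
{"api": "apply_moves", "payload": {"motion": [[[23.7, -29.2, 0], -35], [[23.7, -29.2, 0], -35], [[23.7, -29.2, 0], -35], [[23.7, -29.2, 0], -35], [[23.7, -29.2, 0], -35], [[23.7, -29.2, 0], -35], [[23.7, -29.2, 0], -35], [[23.7, -29.2, 0], -35], [[23.7, -29.2, 0], -35], [[23.7, -29.2, 0], -35]]}}

```text
clock: 1.15
tool_pos: [0.5025, 0.328, 0.2042]
orientation: [180.0, -0.0, -148.2]
force: [-1.2, 0.4, -0.3]
opening: 0.0874
```

Run:
```python
from h import *
o=ctrl.get_obs(); print(o["clock"],o["tool_pos"],o["orientation"],o["joint_pos"])
T=wristT(); p,d=ctrl.snapshot("wrist"); cv2.imwrite("pics/w1.png",p); np.save("pics/w1.npy",d); np.save("pics/w1T.npy",T)
M=ctrl.camera_model("wrist")
r=rect("wrist",p,0.0215,0.34,0.71,0.17,0.52,0.0006,T,M); cv2.imwrite("pics/w1r.png",r)
```

```text
1.15 [0.50247551 0.32799541 0.20419682] [ 1.79995686e+02 -2.57996523e-02 -1.48238029e+02] [ 5.17668766e+01  1.35762323e+01 -9.16442406e+00 -1.39629183e-02
 -6.72821114e+01 -1.99995118e+01]
```

View pics/w1.png

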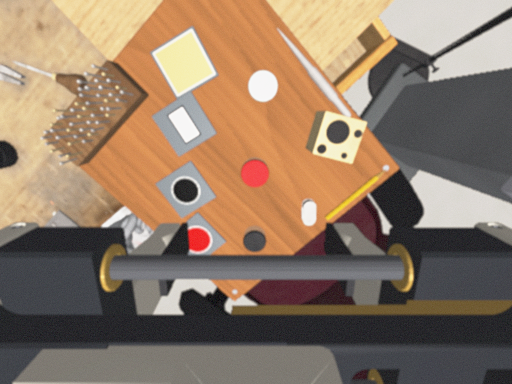

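View pics/w1r.png

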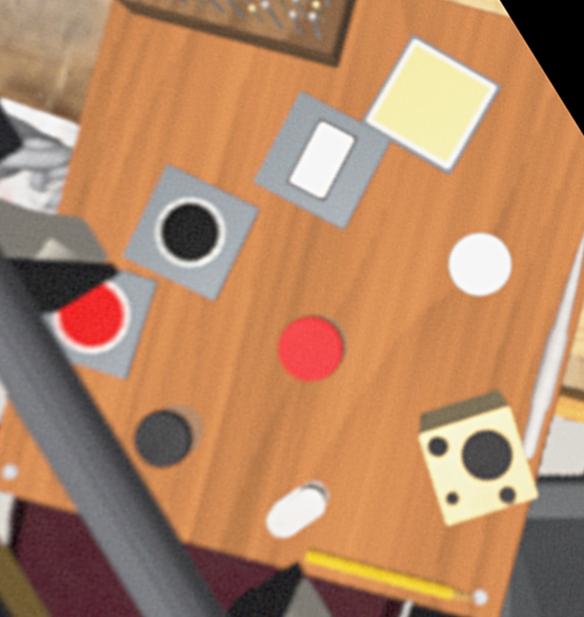

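```bash
cat >> h.py <<'E'
def seg(r,name,x1,y1,res,guess,win=0.04):
    """centroid, minAreaRect in world, of colour blob near guess"""
    hsv=cv2.cvtColor(r,cv2.COLOR_BGR2HSV); H,S,V=[hsv[...,i].astype(int) for i in range(3)]
    m={"red":((H<6)|(H>172))&(S>165),"black":(V<85),"white":(S<60)&(V>190),"yellow":(H>20)&(H<35)&(S>30)&(V>180)}[name].astype(np.uint8)
    cy=int((x1-guess[0])/res); cx=int((y1-guess[1])/res); w=int(win/res)
    k=np.zeros_like(m); k[max(0,cy-w):cy+w,max(0,cx-w):cx+w]=1; m=m*k
    m=cv2.morphologyEx(m,cv2.MORPH_OPEN,np.ones((5,5)))
    cs,_=cv2.findContours(m,cv2.RETR_EXTERNAL,cv2.CHAIN_APPROX_NONE)
    if not cs: return None
    c=max(cs,key=cv2.contourArea); 
    if name=="yellow": c=cv2.convexHull(c)
    mo=cv2.moments(c); u=mo["m10"]/mo["m00"];v=mo["m01"]/mo["m00"]
    ra=cv2.minAreaRect(c); b=cv2.boxPoints(ra); e=[b[1]-b[0],b[2]-b[1]]; e=max(e,key=lambda q:q@q)
    ang=np.degrees(np.arctan2(-e[0],-e[1]))%180  # long axis world yaw (x=up,y=left)
    return dict(c=(round(x1-(v+.5)*res+res/2,4),round(y1-(u+.5)*res+res/2,4)),rc=(round(x1-ra[0][1]*res,4),round(y1-ra[0][0]*res,4)),size=tuple(np.round(np.array(ra[1])*res*1000,1)),ang=round(float(ang),1),area=round(mo["m00"]*res*res*1e6))
L=[("rm","red",.0215,(.521,.464),.03),("bm","black",.0215,(.57,.403),.03),("lm","white",.0215,(.614,.327),.028),("ym","yellow",.0215,(.648,.259),.045),
("rj","red",.0445,(.502,.328),.035),("bj","black",.0425,(.451,.412),.03),("wj","white",.0485,(.55,.232),.03),("lo","white",.0315,(.406,.338),.032),("blk","yellow",.0685,(.447,.235),.045)]
def allseg(cam,p,T=None,only=None):
    M=ctrl.camera_model(cam)
    for n,col,z,g,w in L:
        if only and n not in only: continue
        r=rect(cam,p,z,g[0]-.07,g[0]+.07,g[1]-.07,g[1]+.07,.0003,T,M)
        print(cam,n,seg(r,col,g[0]+.07,g[1]+.07,.0003,g,w))
E
python3 - <<'E'
from h import *
allseg("top",cv2.imread("pics/top0.png"))
allseg("wrist",cv2.imread("pics/w1.png"),np.load("pics/w1T.npy"))
d=np.load("pics/w1.npy");T=np.load("pics/w1T.npy");M=ctrl.camera_model("wrist")
def w(u,v):
    z=d[v,u]; return (T@[(u-M["cx"])/M["fx"]*z,(v-M["cy"])/M["fy"]*z,z,1])[:3].round(4)
for n,q in dict(board=(285,130),bur=(100,100),bur2=(110,85),bur3=(120,110),redj=(255,173),blk=(318,140),pencil=(355,195),loupe=(309,207),stick=(320,70),stick2=(340,100)).items(): print(n,w(*q))
E
```

```text
top rm {'c': (0.5219, 0.4637), 'rc': (0.5217, 0.4638), 'size': (np.float64(34.8), np.float64(35.4)), 'ang': 90.0, 'area': 976}
top bm {'c': (0.5716, 0.4043), 'rc': (0.5714, 0.4041), 'size': (np.float64(31.4), np.float64(31.8)), 'ang': 135.0, 'area': 782}
top lm {'c': (0.6147, 0.3255), 'rc': (0.6147, 0.3256), 'size': (np.float64(22.6), np.float64(40.6)), 'ang': 152.2, 'area': 867}
top ym {'c': (0.6484, 0.2599), 'rc': (0.6484, 0.2598), 'size': (np.float64(55.2), np.float64(56.3)), 'ang': 149.7, 'area': 3012}
top rj {'c': (0.5035, 0.3287), 'rc': (0.5036, 0.3288), 'size': (np.float64(34.6), np.float64(34.5)), 'ang': 68.2, 'area': 933}
top bj {'c': (0.452, 0.4126), 'rc': (0.4522, 0.4127), 'size': (np.float64(26.7), np.float64(27.6)), 'ang': 90.0, 'area': 591}
top wj {'c': (0.5513, 0.2331), 'rc': (0.5514, 0.233), 'size': (np.float64(34.3), np.float64(34.1)), 'ang': 32.5, 'area': 922}
top lo {'c': (0.4069, 0.3394), 'rc': (0.4071, 0.3393), 'size': (np.float64(19.7), np.float64(37.4)), 'ang': 123.2, 'area': 625}
top blk {'c': (0.4452, 0.2365), 'rc': (0.4455, 0.2365), 'size': (np.float64(49.8)
[... 796 characters left out ...]
, 'ang': 105.9, 'area': 676}
wrist wj {'c': (0.5511, 0.2345), 'rc': (0.5512, 0.2345), 'size': (np.float64(34.5), np.float64(34.8)), 'ang': 90.0, 'area': 940}
wrist lo {'c': (0.407, 0.3406), 'rc': (0.4076, 0.3406), 'size': (np.float64(21.1), np.float64(37.9)), 'ang': 125.3, 'area': 652}
wrist blk {'c': (0.4455, 0.237), 'rc': (0.4456, 0.237), 'size': (np.float64(50.6), np.float64(50.5)), 'ang': 17.5, 'area': 2532}
board [0.497  0.2629 0.0187]
bur [0.7082 0.3503 0.0448]
bur2 [0.7048 0.3284 0.0445]
bur3 [0.6832 0.3484 0.0448]
redj [0.5032 0.3286 0.0453]
blk [0.4649 0.252  0.0706]
pencil [0.3656 0.2854 0.0265]
loupe [0.4118 0.333  0.0311]
stick [0.5002 0.1782 0.0175]
stick2 [0.4599 0.1957 0.0285]
```

Call:
{"api": "apply_moves", "payload": {"motion": [[[0.1, 0.1, -5], 0], [[0.1, 0.1, -9], 0], [[0.1, 0.1, -12], 0], [[0.1, 0.1, -14], 0], [[0.1, 0.1, -15], 0], [[0.1, 0.1, -16], 0], [[0.1, 0.1, -17], 0], [[0.1, 0.1, -17.6], 0], [[0.1, 0.1, -18.1], 0], [[0.1, 0.1, -18.1], 0]]}}

```text
clock: 2.2
tool_pos: [0.5031, 0.3295, 0.0231]
orientation: [-180.0, -0.0, -148.1]
force: [0.6, 0.4, 0.4]
opening: 0.0877
```

Call:
{"api": "apply_moves", "payload": {"motion": [[[0, 0, 0], 0], [[0, 0, 0], 0], [[0, 0, 0], 0], [[0, 0, 0], 0], [[0, 0, 0], 0], [[0, 0, 0], 0], [[0, 0, 0], 0], [[0, 0, 0], 0]], "hand": 3.2}}

```text
clock: 3.0
tool_pos: [0.5032, 0.3297, 0.0234]
orientation: [-180.0, -0.0, -148.1]
force: [-0.3, -0.6, -0.0]
opening: 0.0336
```

Run:
```python
from h import *
p,d=ctrl.snapshot("wrist"); cv2.imwrite("pics/w2.png",p)
p,d=ctrl.snapshot("scene"); cv2.imwrite("pics/s2.png",cv2.resize(p[150:310,150:370],None,fx=3,fy=3))
print(ctrl.get_obs()["opening"])
```

```text
0.0324181137594221
```

View pics/w2.png

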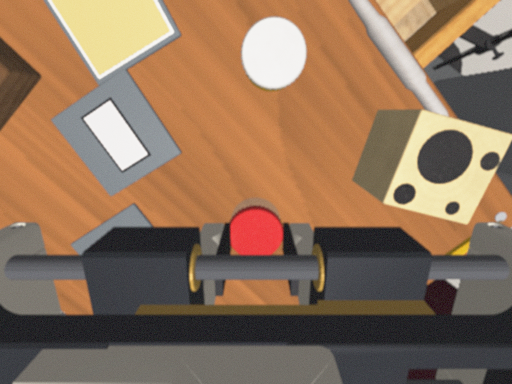

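View pics/s2.png

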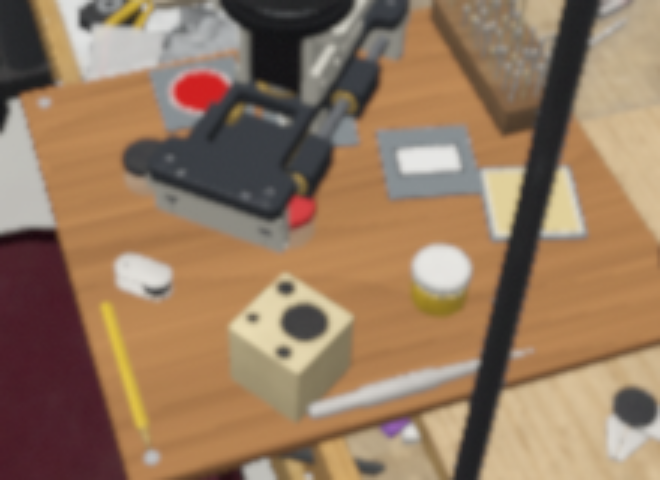

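Call:
{"api": "apply_moves", "payload": {"motion": [[[0, 0, 0], 0], [[0, 0, 0], 0], [[0, 0, 0], 0], [[0, 0, 0], 0]], "hand": 2.6}}

```text
clock: 3.5
tool_pos: [0.5032, 0.3297, 0.0235]
orientation: [180.0, 0.0, -148.1]
force: [-0.6, -0.2, -0.6]
opening: 0.0259
```

Run:
```python
from h import *
p,d=ctrl.snapshot("wrist"); cv2.imwrite("pics/w3.png",cv2.resize(p[170:330,150:370],None,fx=3.5,fy=3.5))
print(ctrl.get_obs()["opening"],d[215,256],d[235,256])
```

```text
0.026179793339993 0.17021497 0.17455466
```

View pics/w3.png

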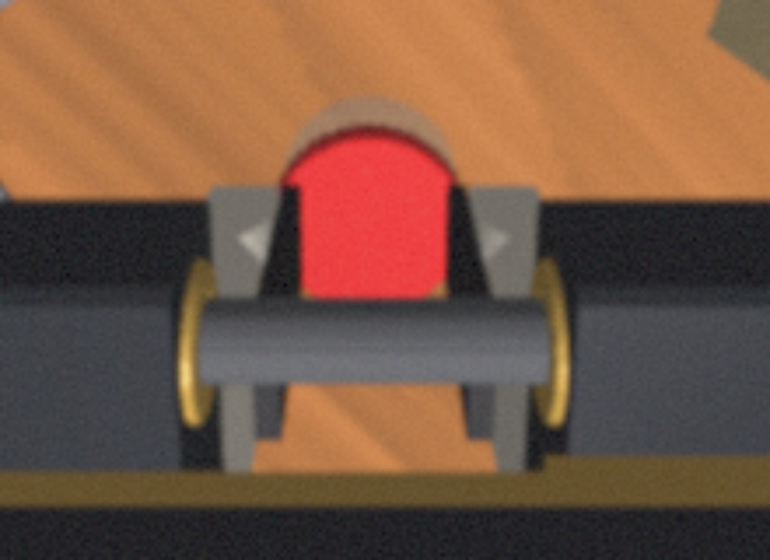

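Call:
{"api": "apply_moves", "payload": {"motion": [[[0, 0, 0], 0], [[0, 0, 0], 0], [[0, 0, 0], 0], [[0, 0, 0], 0], [[0, 0, 0], 0]], "hand": 2.0}}

```text
clock: 4.05
tool_pos: [0.5032, 0.3297, 0.0235]
orientation: [-180.0, -0.0, -148.1]
force: [0.5, 0.4, -0.0]
opening: 0.0199
```

Run:
```python
from h import *
p,d=ctrl.snapshot("wrist"); cv2.imwrite("pics/w4.png",cv2.resize(p[170:330,150:370],None,fx=3.5,fy=3.5))
print(ctrl.get_obs()["opening"],d[215,256],d[235,256])
```

```text
0.019797892408103798 0.17208922 0.17452599
```

View pics/w4.png

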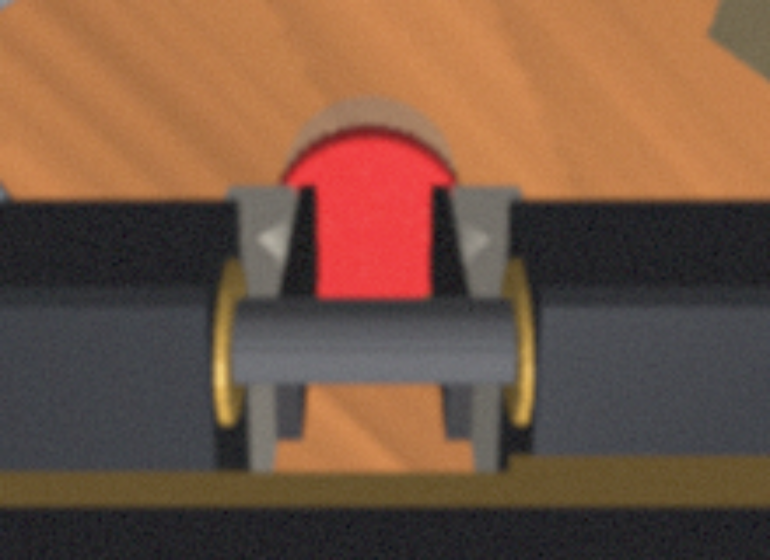

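Run:
```python
from h import *
T=wristT(); M=ctrl.camera_model("wrist")
p,d=ctrl.snapshot("wrist"); 
def w(u,v):
    z=d[v,u]; return (T@[(u-M["cx"])/M["fx"]*z,(v-M["cy"])/M["fy"]*z,z,1])[:3].round(4)
for v in (226,235,245,252):
    print(v,[ (u,round(float(w(u,v)[2]),3)) for u in range(208,306,4)])
for v in (282,290,298): print(v,[ (u,round(float(w(u,v)[2]),3)) for u in range(208,306,6)])
q,_=ctrl.snapshot("scene"); cv2.imwrite("pics/s4.png",cv2.resize(q[170:260,190:280],None,fx=6,fy=6,interpolation=cv2.INTER_CUBIC))
```

```text
226 [(208, 0.018), (212, 0.019), (216, 0.055), (220, 0.055), (224, 0.056), (228, 0.055), (232, 0.055), (236, 0.052), (240, 0.053), (244, 0.044), (248, 0.044), (252, 0.045), (256, 0.044), (260, 0.045), (264, 0.044), (268, 0.044), (272, 0.045), (276, 0.052), (280, 0.056), (284, 0.056), (288, 0.056), (292, 0.057), (296, 0.056), (300, 0.019), (304, 0.019)]
235 [(208, 0.123), (212, 0.124), (216, 0.121), (220, 0.068), (224, 0.067), (228, 0.068), (232, 0.063), (236, 0.064), (240, 0.054), (244, 0.044), (248, 0.045), (252, 0.044), (256, 0.045), (260, 0.045), (264, 0.044), (268, 0.045), (272, 0.044), (276, 0.065), (280, 0.065), (284, 0.066), (288, 0.067), (292, 0.067), (296, 0.119), (300, 0.124), (304, 0.125)]
245 [(208, 0.131), (212, 0.129), (216, 0.125), (220, 0.079), (224, 0.079), (228, 0.08), (232, 0.076), (236, 0.077), (240, 0.056), (244, 0.044), (248, 0.045), (252, 0.045), (256, 0.045), (260, 0.045), (264, 0.045), (268, 0.043), (272, 0.044), (276, 0.076), (280, 0.076), (284, 0.078), (288, 0.08), (292, 0.079), (296, 0.124), (300, 0.127), (304, 0.131)]
252 [(208, 0.134), (212, 0.129), (216
[... 340 characters left out ...]
, 0.133), (220, 0.117), (226, 0.099), (232, 0.092), (238, 0.02), (244, 0.02), (250, 0.019), (256, 0.019), (262, 0.019), (268, 0.019), (274, 0.019), (280, 0.091), (286, 0.095), (292, 0.112), (298, 0.133), (304, 0.135)]
290 [(208, 0.135), (214, 0.131), (220, 0.118), (226, 0.1), (232, 0.092), (238, 0.019), (244, 0.02), (250, 0.018), (256, 0.019), (262, 0.019), (268, 0.018), (274, 0.019), (280, 0.093), (286, 0.097), (292, 0.115), (298, 0.131), (304, 0.135)]
298 [(208, 0.135), (214, 0.132), (220, 0.119), (226, 0.102), (232, 0.019), (238, 0.019), (244, 0.018), (250, 0.019), (256, 0.017), (262, 0.018), (268, 0.019), (274, 0.019), (280, 0.019), (286, 0.098), (292, 0.115), (298, 0.128), (304, 0.136)]
```

View pics/s4.png

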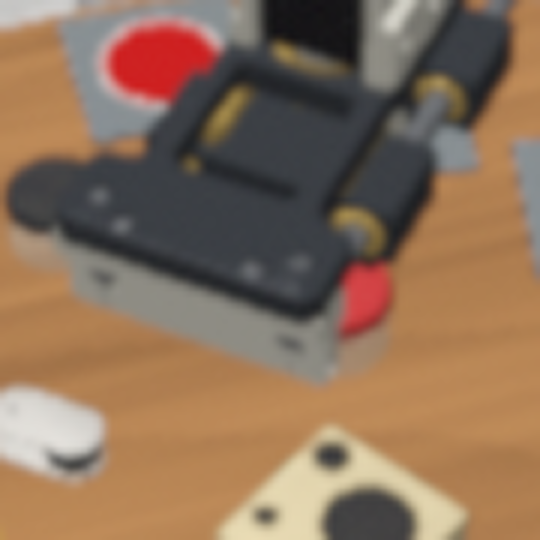

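```bash
python3 -c "
from plant import ctrl
print(ctrl.hold_point_z,[a for a in dir(ctrl) if a[0]!='_'])"
```

```text
0.0188 ['PlanningError', 'camera_model', 'close_job', 'get_obs', 'hold_point_z', 'snapshot']
```

Call:
{"api": "apply_moves", "payload": {"motion": [[[0, 0, 2], 0], [[0, 0, 5], 0], [[0, 0, 10], 0], [[0, 0, 12], 0], [[0, 0, 12], 0]]}}

```text
clock: 4.7
tool_pos: [0.5049, 0.3313, 0.1477]
orientation: [179.9, 0.4, -148.1]
force: [0.2, -0.4, -0.7]
opening: 0.0202
```

Run:
```python
from h import *
o=ctrl.get_obs();print(o["tool_pos"],o["opening"])
q,d=ctrl.snapshot("scene"); cv2.imwrite("pics/s5.png",cv2.resize(q[80:240,150:350],None,fx=4,fy=3.7,interpolation=cv2.INTER_CUBIC));np.save("pics/s5.npy",d)
p,dw=ctrl.snapshot("wrist"); cv2.imwrite("pics/w5.png",p)
M=ctrl.camera_model("scene");T=M["cam_to_world"]
v,u=np.mgrid[0:384,0:512]; P=np.stack([(u-M["cx"])/M["fx"]*d,(v-M["cy"])/M["fy"]*d,d,np.ones_like(d)],-1)@T.T
m=(np.hypot(P[...,0]-.503,P[...,1]-.33)<.12)&(P[...,2]>.06)&(d>0)
Z=P[...,2][m]; i=np.argsort(Z)[:400:20]
print([ (int(u[m][k]),int(v[m][k]),P[m][k][:3].round(3).tolist()) for k in i])
```

```text
[0.50493732 0.33129918 0.14768208] 0.020223982838573483
[(265, 260, [0.47, 0.217, 0.061]), (240, 250, [0.444, 0.254, 0.066]), (267, 256, [0.475, 0.219, 0.067]), (262, 253, [0.471, 0.228, 0.067]), (237, 252, [0.437, 0.253, 0.067]), (255, 256, [0.458, 0.229, 0.067]), (246, 254, [0.448, 0.241, 0.067]), (237, 255, [0.434, 0.247, 0.068]), (238, 258, [0.432, 0.241, 0.068]), (244, 250, [0.449, 0.25, 0.068]), (252, 252, [0.458, 0.239, 0.068]), (229, 259, [0.418, 0.247, 0.068]), (246, 256, [0.445, 0.237, 0.068]), (243, 249, [0.449, 0.252, 0.068]), (257, 255, [0.461, 0.229, 0.068]), (236, 254, [0.433, 0.249, 0.068]), (246, 245, [0.457, 0.256, 0.069]), (232, 260, [0.421, 0.243, 0.069]), (242, 243, [0.454, 0.263, 0.069]), (244, 244, [0.456, 0.26, 0.069])]
```

View pics/s5.png

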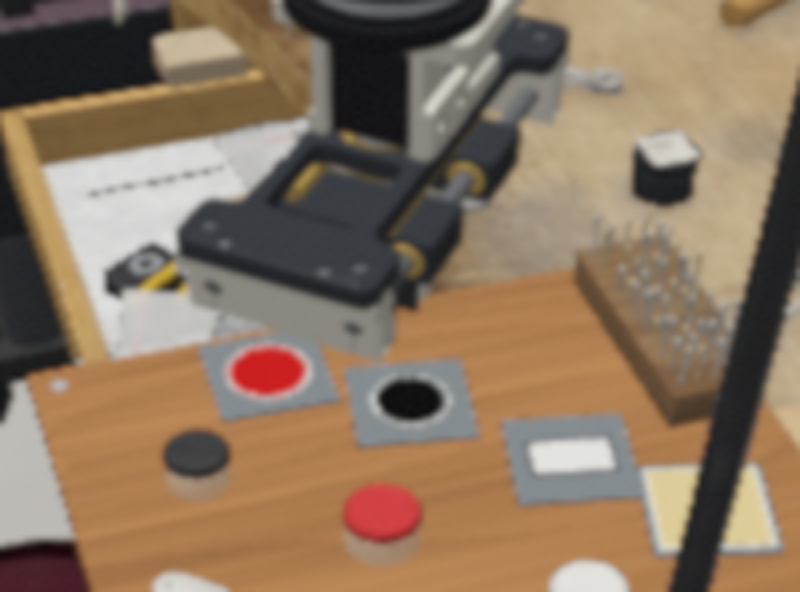

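View pics/w5.png

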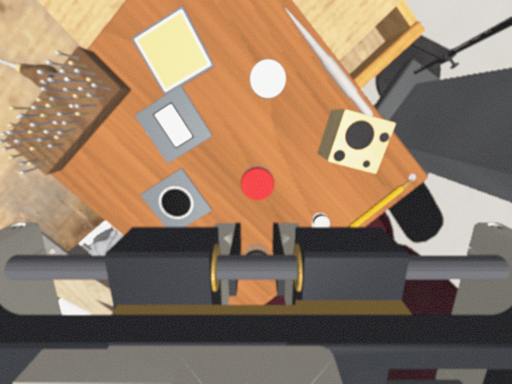

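Call:
{"api": "apply_moves", "payload": {"motion": [[[0, 0, -4], -16], [[0, 0, -8], -32], [[0, 0, -9], -48], [[0, 0, -10], -50], [[0, 0, -11], -50], [[0, 0, -12], -50], [[0, 0, -13], -50], [[0, 0, -13], -50]], "hand": 8.76}}

```text
clock: 5.6
tool_pos: [0.5019, 0.3283, 0.0109]
orientation: [-179.8, -0.1, 162.0]
force: [-0.2, 0.1, -0.8]
opening: 0.0781
```

Run:
```python
from h import *
o=ctrl.get_obs();print(o["tool_pos"],o["orientation"],o["opening"],o["force"],o["joint_pos"])
p,dw=ctrl.snapshot("wrist"); cv2.imwrite("pics/w6.png",p)
```

```text
[0.50194321 0.32827079 0.01092921] [-1.79773800e+02 -1.07313149e-01  1.62048695e+02] 0.0781278640704638 [-0.20766254  0.05415351 -0.78793143] [ 5.18194435e+01  2.45200068e+01 -2.17507873e+01 -3.23710849e-02
 -4.39785644e+01 -6.97471939e+01]
```

View pics/w6.png

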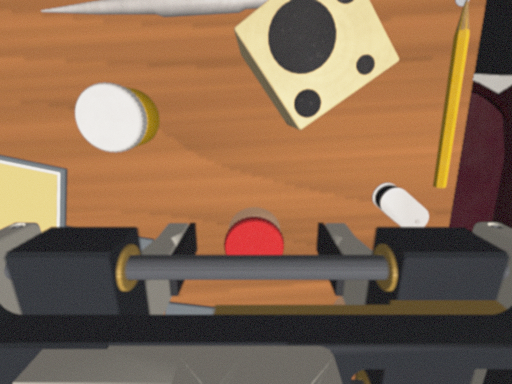

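Call:
{"api": "apply_moves", "payload": {"motion": [[[0.1, 0.1, -0.4], 0], [[0.1, 0.1, -0.8], 0], [[0.1, 0.1, -1.2], 0], [[0.1, 0.1, -1.2], 0], [[0.1, 0.1, -1.2], 0]]}}

```text
clock: 6.15
tool_pos: [0.5042, 0.3307, 0.0015]
orientation: [-180.0, 0.0, 161.9]
force: [-0.4, 0.1, 0.3]
opening: 0.0876
```

Call:
{"api": "apply_moves", "payload": {"motion": [[[0, 0, 0], 0], [[0, 0, 0], 0], [[0, 0, 0], 0], [[0, 0, 0], 0], [[0, 0, 0], 0], [[0, 0, 0], 0], [[0, 0, 0], 0], [[0, 0, 0], 0]], "hand": 3.2}}

```text
clock: 6.95
tool_pos: [0.5042, 0.3307, 0.0015]
orientation: [-180.0, -0.0, 161.9]
force: [0.0, 0.1, -0.4]
opening: 0.0346
```

Run:
```python
from h import *
p,d=ctrl.snapshot("wrist"); cv2.imwrite("pics/w7.png",cv2.resize(p[170:330,150:370],None,fx=3.5,fy=3.5))
print([ctrl.get_obs()["opening"] for _ in range(3)])
T=wristT(); M=ctrl.camera_model("wrist")
def w(u,v):
    z=d[v,u]; return (T@[(u-M["cx"])/M["fx"]*z,(v-M["cy"])/M["fy"]*z,z,1])[:3].round(4)
for v in (222,226,235):
    print(v,[ (u,round(float(w(u,v)[2]),3)) for u in range(208,306,6)])
```

```text
[0.03473957232083455, 0.03473957232083455, 0.03473957232083455]
222 [(208, 0.019), (214, 0.182), (220, 0.02), (226, 0.024), (232, 0.025), (238, 0.036), (244, 0.043), (250, 0.044), (256, 0.046), (262, 0.044), (268, 0.043), (274, 0.038), (280, 0.027), (286, 0.023), (292, 0.018), (298, 0.018), (304, 0.019)]
226 [(208, 0.034), (214, 0.033), (220, 0.034), (226, 0.03), (232, 0.033), (238, 0.043), (244, 0.045), (250, 0.044), (256, 0.043), (262, 0.045), (268, 0.044), (274, 0.044), (280, 0.035), (286, 0.03), (292, 0.033), (298, 0.034), (304, 0.033)]
235 [(208, 0.046), (214, 0.045), (220, 0.043), (226, 0.041), (232, 0.044), (238, 0.045), (244, 0.045), (250, 0.045), (256, 0.044), (262, 0.044), (268, 0.044), (274, 0.044), (280, 0.044), (286, 0.041), (292, 0.042), (298, 0.046), (304, 0.045)]
```

View pics/w7.png

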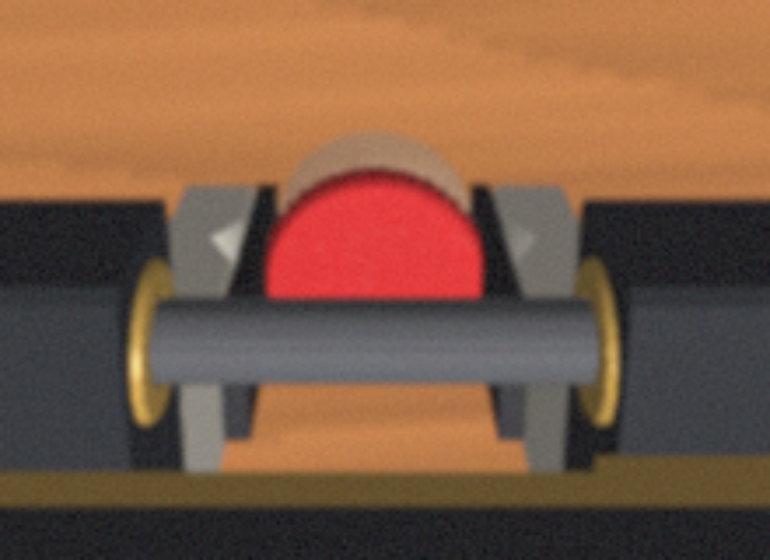

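Call:
{"api": "apply_moves", "payload": {"motion": [[[0, 0, 0], 0], [[0, 0, 1], 0], [[0, 0, 2], 0], [[0, 0, 4], 0], [[0, 0, 6], 0], [[0, 0, 8], 0], [[0, 0, 9], 0], [[0, 0, 9], 0]], "hand": 2.0}}

```text
clock: 7.8
tool_pos: [0.505, 0.3316, 0.0937]
orientation: [179.8, 0.1, 161.9]
force: [-0.3, -0.9, -0.1]
opening: 0.0352
```

Run:
```python
from h import *
o=ctrl.get_obs();print(o["tool_pos"],o["opening"],o["force"])
p,d=ctrl.snapshot("wrist"); cv2.imwrite("pics/w8.png",p)
T=wristT(); M=ctrl.camera_model("wrist")
P=lambda u,v:(T@[(u-M["cx"])/M["fx"]*d[v,u],(v-M["cy"])/M["fy"]*d[v,u],d[v,u],1])[:3].round(4)
print(P(256,235),P(256,225),P(256,245))
p,d=ctrl.snapshot("top"); cv2.imwrite("pics/t8.png",p[90:280,180:360].repeat(3,0).repeat(3,1))
```

```text
[0.50503338 0.33157771 0.09366076] 0.035219577243557475 [-0.29146346 -0.88932019 -0.09033396]
[0.5004 0.3203 0.1357] [0.4985 0.3144 0.1358] [0.5024 0.3263 0.1355]
```

View pics/w8.png

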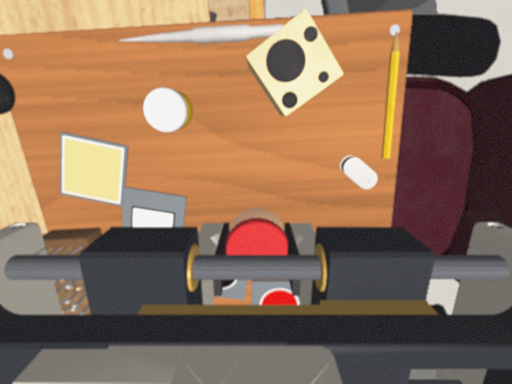

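View pics/t8.png

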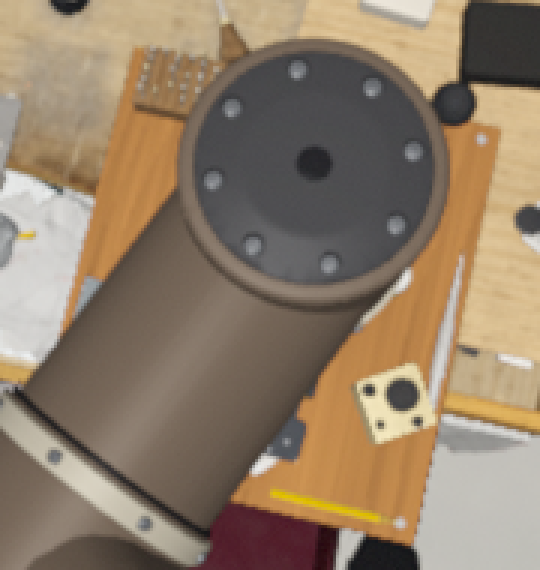

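Call:
{"api": "apply_moves", "payload": {"motion": [[[0.4, 3, 0], 0], [[1, 7, 0], 0], [[1.4, 10.5, 0], 0], [[1.7, 12.5, 0], 0], [[1.8, 13.3, 0], 0], [[1.8, 13.5, 0], 0], [[1.8, 13.5, 0], 0], [[1.8, 13.5, -2], 0], [[1.8, 13.5, -4], 0], [[1.8, 13.5, -4], 0]]}}

```text
clock: 8.9
tool_pos: [0.5208, 0.4628, 0.0487]
orientation: [-179.7, -0.1, 161.8]
force: [-0.9, -0.2, -1.2]
opening: 0.035
```

Run:
```python
from h import *
o=ctrl.get_obs();print(o["clock"],o["tool_pos"],o["orientation"],o["opening"],o["force"],o["joint_pos"])
T=wristT();p,d=ctrl.snapshot("wrist"); cv2.imwrite("pics/w9.png",p);np.save("pics/w9T.npy",T)
```

```text
8.9 [0.52077347 0.46279834 0.04867337] [-1.79725666e+02 -1.24958711e-01  1.61775135e+02] 0.034990012401170334 [-0.85554203 -0.23569393 -1.19347493] [ 5.75743428e+01  2.96126243e+01 -6.43887965e+00 -6.63432600e-02
 -5.42451202e+01 -7.57600041e+01]
```

View pics/w9.png

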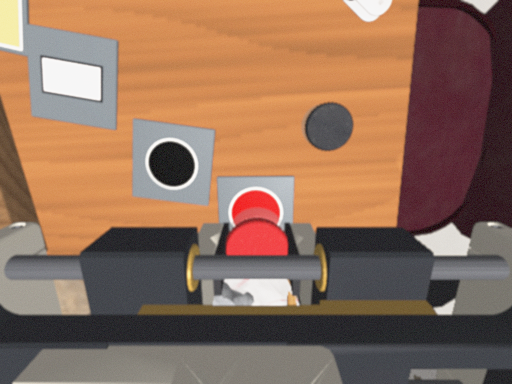

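Call:
{"api": "apply_moves", "payload": {"motion": [[[0, 0, -1], 0], [[0, 0, -2], 0], [[0, 0, -3], 0], [[0, 0, -3.5], 0], [[0, 0, -3.5], 0], [[0, 0, -3.5], 0]]}}

```text
clock: 9.55
tool_pos: [0.5223, 0.4658, 0.0164]
orientation: [-180.0, 0.0, 161.9]
force: [-0.4, -0.9, -0.5]
opening: 0.0352
```

Call:
{"api": "apply_moves", "payload": {"motion": [[[0, 0, -0.4], 0], [[0, 0, -0.8], 0], [[0, 0, -1.1], 0], [[0, 0, -1.1], 0], [[0, 0, -1.1], 0]]}}

```text
clock: 10.05
tool_pos: [0.5222, 0.4656, 0.0054]
orientation: [-180.0, -0.0, 161.9]
force: [-1.1, 0.5, 0.6]
opening: 0.0351
```

Run:
```python
from h import *
o=ctrl.get_obs();print(o["clock"],o["tool_pos"],o["force"])
p,d=ctrl.snapshot("wrist"); cv2.imwrite("pics/w10.png",cv2.resize(p[150:310,150:370],None,fx=3.5,fy=3.5))
```

```text
10.05 [0.522231   0.46560812 0.00535479] [-1.0847913   0.46921514  0.62945709]
```

View pics/w10.png

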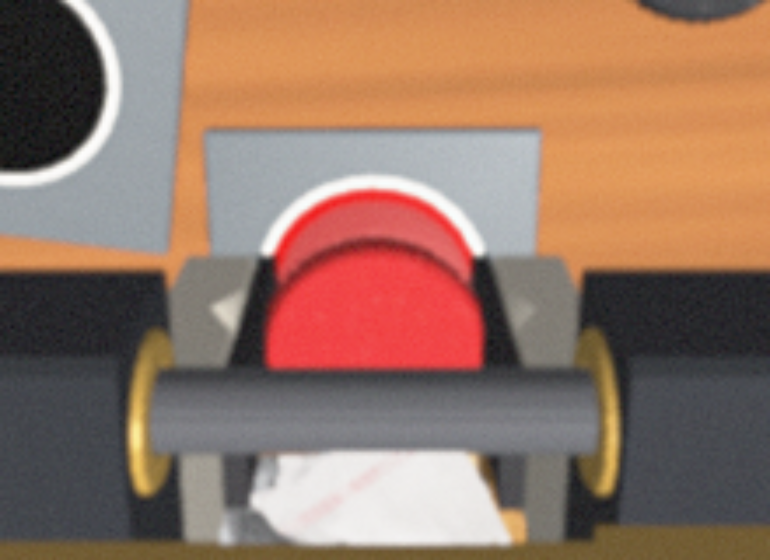

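Call:
{"api": "apply_moves", "payload": {"motion": [[[0, 0, -0.1], 0], [[0, 0, -0.1], 0]]}}

```text
clock: 10.3
tool_pos: [0.5223, 0.4658, 0.0045]
orientation: [180.0, 0.0, 161.9]
force: [-0.9, 0.3, -0.5]
opening: 0.0346
```

Call:
{"api": "apply_moves", "payload": {"motion": [[[0, 0, 0], 0], [[0, 0, 0], 0], [[0, 0, 0], 0], [[0, 0, 0], 0]], "hand": 5.0}}

```text
clock: 10.7
tool_pos: [0.5223, 0.4657, 0.0045]
orientation: [180.0, 0.0, 161.9]
force: [-0.1, 1.3, -0.3]
opening: 0.0496
```

Call:
{"api": "apply_moves", "payload": {"motion": [[[0, 0, 1], 0], [[0, 0, 2], 0], [[0, 0, 4], 0], [[0, 0, 6], 0], [[0, 0, 8], 0], [[0, 0, 10], 0], [[0, 0, 10], 0], [[0, 0, 10], 0]]}}

```text
clock: 11.5
tool_pos: [0.5225, 0.4661, 0.106]
orientation: [179.9, 0.0, 161.9]
force: [0.0, -0.5, -0.2]
opening: 0.0502
```

```bash
cat >> h.py <<'E'
def wsnap(tag,only,upd=None):
    o=ctrl.get_obs(); print(o["clock"],o["tool_pos"].round(4),o["orientation"].round(1),round(o["opening"],4))
    T=wristT(); p,d=ctrl.snapshot("wrist"); cv2.imwrite(f"pics/{tag}.png",p); np.save(f"pics/{tag}.npy",d); np.save(f"pics/{tag}T.npy",T)
    global L
    if upd: L=L+upd
    allseg("wrist",p,T,only)
E
python3 - <<'E'
from h import *
wsnap("w11",["rjp","bj","bm"],[("rjp","red",.0475,(.5217,.4645),.035)])
E
```

```text
11.5 [0.5225 0.4661 0.106 ] [179.9   0.  161.9] 0.0502
wrist bm {'c': (0.5712, 0.4057), 'rc': (0.5711, 0.4057), 'size': (np.float64(33.3), np.float64(33.3)), 'ang': 90.0, 'area': 884}
wrist bj {'c': (0.4649, 0.409), 'rc': (0.4648, 0.4099), 'size': (np.float64(17.2), np.float64(5.2)), 'ang': 65.8, 'area': 34}
wrist rjp {'c': (0.5208, 0.463), 'rc': (0.5207, 0.4633), 'size': (np.float64(35.6), np.float64(33.8)), 'ang': 75.5, 'area': 969}
```

View pics/w11.png

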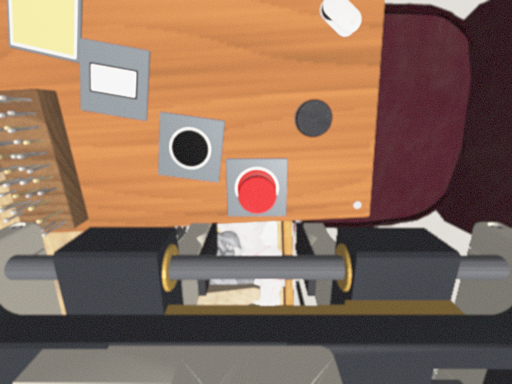

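```bash
cat > chk.py <<'E'
from h import *
def mat(tag,g,z=.0215):
    p=cv2.imread(f"pics/{tag}.png");T=np.load(f"pics/{tag}T.npy");M=ctrl.camera_model("wrist")
    r=rect("wrist",p,z,g[0]-.06,g[0]+.06,g[1]-.06,g[1]+.06,.00025,T,M)
    hsv=cv2.cvtColor(r,cv2.COLOR_BGR2HSV);H,S,V=[hsv[...,i].astype(int) for i in range(3)]
    m=((H>85)&(H<125)&(S>20)&(V>70)&(V<200)).astype(np.uint8)
    m=cv2.morphologyEx(m,cv2.MORPH_OPEN,np.ones((7,7)))
    cs,_=cv2.findContours(m,cv2.RETR_EXTERNAL,cv2.CHAIN_APPROX_NONE)
    c=[c for c in cs if cv2.contourArea(c)>1500 and np.hypot(*(np.mean(c[:,0],0)-240))<130]
    if not c: return print("no mat"),r
    c=max(c,key=cv2.contourArea); ra=cv2.minAreaRect(c); b=cv2.boxPoints(ra);print("mat",(g[0]+.06-ra[0][1]*.00025).round(4),(g[1]+.06-ra[0][0]*.00025).round(4),np.round(np.array(ra[1])*.25,1),ra[2])
    cv2.polylines(r,[b.astype(int)],True,(0,255,0),1); cv2.imwrite(f"pics/{tag}_mat.png",r)
E
python3 - <<'E'
from chk import *
mat("w11",(.5217,.4645));
E
```

```text
no mat
```

Run:
```python
from h import *
p=cv2.imread("pics/w11.png");T=np.load("pics/w11T.npy");M=ctrl.camera_model("wrist")
print(cv2.cvtColor(p,cv2.COLOR_BGR2HSV)[[165,165,205,170],[232,282,283,165]])
g=(.5217,.4645)
r=rect("wrist",p,.0215,g[0]-.06,g[0]+.06,g[1]-.06,g[1]+.06,.00025,T,M);cv2.imwrite("pics/w11r.png",r)
```

```text
[[106  15 183]
 [105  10 204]
 [109  15 186]
 [103  18 169]]
```

View pics/w11r.png

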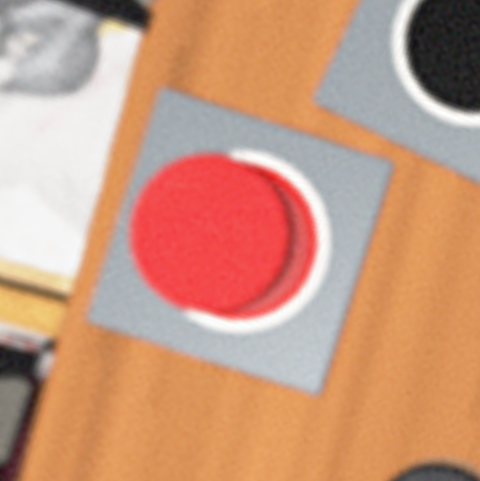

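Run:
```python
from h import *
p=cv2.imread("pics/w11.png");T=np.load("pics/w11T.npy");M=ctrl.camera_model("wrist")
g=(.5214,.4642)
r=rect("wrist",p,.0475,g[0]-.03,g[0]+.03,g[1]-.03,g[1]+.03,.000125,T,M)
cv2.circle(r,(240,240),148,(0,255,0),1);cv2.imwrite("pics/w11l.png",r)
```

```text
(no output)
```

View pics/w11l.png

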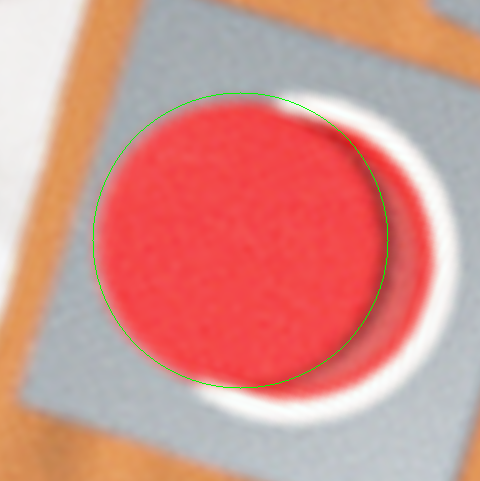

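```bash
python3 - <<'E'
from h import *
p=cv2.imread("pics/w11.png");T=np.load("pics/w11T.npy");M=ctrl.camera_model("wrist")
g=(.4525,.4125)
r=rect("wrist",p,.0425,g[0]-.03,g[0]+.03,g[1]-.03,g[1]+.03,.000125,T,M)
cv2.circle(r,(240,240),132,(0,255,0),1);
g=(.5712,.4057)
r2=rect("wrist",p,.0215,g[0]-.03,g[0]+.03,g[1]-.03,g[1]+.03,.000125,T,M)
cv2.circle(r2,(240,240),148,(0,0,255),1);cv2.imwrite("pics/w11b.png",np.hstack([r,r2])[:,:800*2:1][::1])
E
python3 -c "
import cv2;i=cv2.imread('pics/w11b.png');cv2.imwrite('pics/w11c.png',cv2.resize(i,(800,400)))"
```

```text
(no output)
```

View pics/w11c.png

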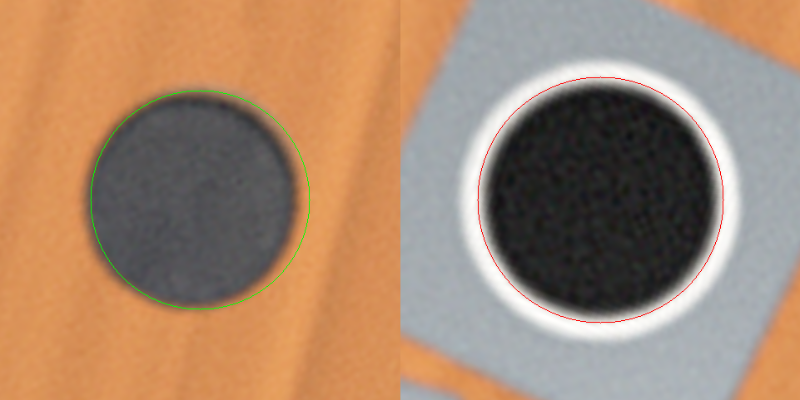

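Call:
{"api": "apply_moves", "payload": {"motion": [[[-2.5, -2, 0], 0], [[-5, -4, 0], 0], [[-6.6, -5, -1], 0], [[-7, -5.2, -3], 0], [[-7, -5.2, -5], 0], [[-7, -5.2, -7], 0], [[-7, -5.2, -8.5], 0], [[-7, -5.2, -9.5], 0], [[-7, -5.2, -10.4], 0], [[-7, -5.2, -10.4], 0]]}}

```text
clock: 12.55
tool_pos: [0.4518, 0.4129, -0.0009]
orientation: [-179.9, -0.0, 161.9]
force: [0.1, -0.8, -0.2]
opening: 0.0501
```

Call:
{"api": "apply_moves", "payload": {"motion": [[[0, 0, 0], 0], [[0, 0, 0], 0]]}}

```text
clock: 12.75
tool_pos: [0.4526, 0.4142, 0.0012]
orientation: [179.9, 0.0, 161.9]
force: [-0.2, 0.3, 0.1]
opening: 0.0498
```

Run:
```python
from h import *
wsnap("w12",[])
p=cv2.imread("pics/w12.png");cv2.imwrite("pics/w12z.png",cv2.resize(p[150:310,150:370],None,fx=3.5,fy=3.5))
```

```text
12.75 [0.4526 0.4142 0.0012] [179.9   0.  161.9] 0.0498
wrist rm None
wrist bm {'c': (0.5667, 0.4073), 'rc': (0.5702, 0.4046), 'size': (np.float64(59.7), np.float64(57.0)), 'ang': 0.0, 'area': 2793}
wrist lm None
wrist ym None
wrist rj None
wrist bj {'c': (0.4506, 0.4111), 'rc': (0.4489, 0.4088), 'size': (np.float64(22.9), np.float64(65.1)), 'ang': 161.6, 'area': 630}
wrist wj None
wrist lo {'c': (0.4068, 0.3405), 'rc': (0.4069, 0.3406), 'size': (np.float64(19.0), np.float64(36.5)), 'ang': 123.0, 'area': 605}
wrist blk None
```

View pics/w12z.png

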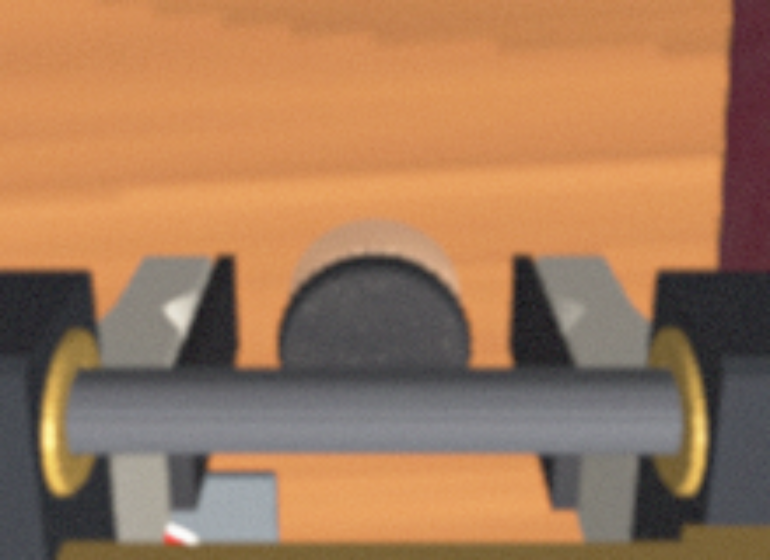

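Call:
{"api": "apply_moves", "payload": {"motion": [[[0, 0, 0], 0], [[0, 0, 0], 0], [[0, 0, 0], 0], [[0, 0, 0], 0], [[0, 0, 0], 0], [[0, 0, 0], 0]], "hand": 1.6}}

```text
clock: 13.4
tool_pos: [0.4523, 0.4138, 0.0007]
orientation: [180.0, 0.0, 161.9]
force: [-0.6, -0.8, 2.9]
opening: 0.0302
```

Call:
{"api": "apply_moves", "payload": {"motion": [[[0, 0, 1], 0], [[0, 0, 2], 0], [[0, 0, 4], 0], [[0, 0, 6], 0], [[0, 0, 7], 0], [[0, 0, 7], 0], [[0, 0, 7], 0]]}}

```text
clock: 14.1
tool_pos: [0.452, 0.4135, 0.0702]
orientation: [180.0, -0.0, 161.9]
force: [-0.5, -0.2, -0.8]
opening: 0.0307
```

Call:
{"api": "apply_moves", "payload": {"motion": [[[2.5, -0.2, 0], 0], [[6, -0.4, 0], 0], [[9, -0.6, 0], 0], [[11, -0.8, 0], 0], [[11.9, -0.8, 0], 0], [[11.9, -0.8, 0], 0], [[11.9, -0.8, -2], 0], [[11.9, -0.8, -4], 0], [[11.9, -0.8, -5], 0], [[11.9, -0.8, -5], 0]]}}

```text
clock: 15.1
tool_pos: [0.5695, 0.405, 0.0186]
orientation: [-179.8, -0.1, 161.9]
force: [0.1, 0.2, -0.5]
opening: 0.0307
```

Call:
{"api": "apply_moves", "payload": {"motion": [[[0, 0, -0.6], 0], [[0, 0, -1.2], 0], [[0, 0, -1.2], 0], [[0, 0, -1.2], 0]]}}

```text
clock: 15.5
tool_pos: [0.5713, 0.4057, 0.0087]
orientation: [180.0, 0.0, 161.9]
force: [0.1, -0.5, -0.5]
opening: 0.0305
```

Run:
```python
from h import *
wsnap("w13",["lm"])
p=cv2.imread("pics/w13.png");cv2.imwrite("pics/w13z.png",cv2.resize(p[150:310,150:370],None,fx=3.5,fy=3.5))
```

```text
15.5 [0.5713 0.4057 0.0087] [180.    0.  161.9] 0.0305
wrist lm {'c': (0.6146, 0.3268), 'rc': (0.6146, 0.3268), 'size': (np.float64(22.6), np.float64(40.7)), 'ang': 152.2, 'area': 894}
```

View pics/w13z.png

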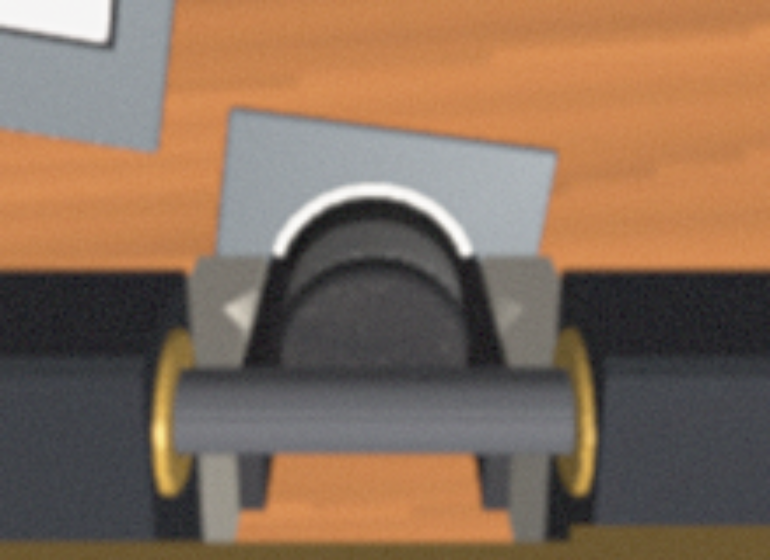

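Centred. Lower it 5 mm and release.

Call:
{"api": "apply_moves", "payload": {"motion": [[[0, 0, -0.3], 0], [[0, 0, -0.5], 0], [[0, 0, -0.5], 0]]}}

```text
clock: 15.85
tool_pos: [0.5713, 0.4058, 0.0037]
orientation: [180.0, 0.0, 161.9]
force: [0.3, -0.5, 2.8]
opening: 0.0305
```

Call:
{"api": "apply_moves", "payload": {"motion": [[[0, 0, 0], 0], [[0, 0, 0], 0], [[0, 0, 0], 0], [[0, 0, 0], 0]], "hand": 4.6}}

```text
clock: 16.25
tool_pos: [0.5712, 0.4056, 0.0033]
orientation: [-180.0, -0.0, 161.9]
force: [1.0, -0.5, -0.5]
opening: 0.0457
```

Call:
{"api": "apply_moves", "payload": {"motion": [[[0, 0, 1], 0], [[0, 0, 2], 0], [[0, 0, 4], 0], [[0, 0, 6], 0], [[0, 0, 8], 0], [[0, 0, 10], 0], [[0, 0, 10], 0], [[0, 0, 10], 0]]}}

```text
clock: 17.05
tool_pos: [0.5715, 0.4061, 0.105]
orientation: [179.9, 0.0, 161.9]
force: [0.2, 0.0, -1.3]
opening: 0.0461
```

Run:
```python
from h import *
wsnap("w14",["lm","ym","wj","blk","lo"])
p=cv2.imread("pics/w14.png");T=np.load("pics/w14T.npy");M=ctrl.camera_model("wrist")
g=(.5712,.4057)
r=rect("wrist",p,.0455,g[0]-.04,g[0]+.04,g[1]-.04,g[1]+.04,.0002,T,M); cv2.circle(r,(200,200),82,(0,255,0),1)
r2=rect("wrist",p,.0215,g[0]-.04,g[0]+.04,g[1]-.04,g[1]+.04,.0002,T,M); cv2.circle(r2,(200,200),92,(0,0,255),1)
cv2.imwrite("pics/w14r.png",np.hstack([r,r2]))
```

```text
17.05 [0.5715 0.4061 0.105 ] [179.9   0.  161.9] 0.0461
wrist lm {'c': (0.6143, 0.3266), 'rc': (0.6143, 0.3266), 'size': (np.float64(22.7), np.float64(40.7)), 'ang': 152.2, 'area': 901}
wrist ym {'c': (0.648, 0.261), 'rc': (0.648, 0.2609), 'size': (np.float64(52.5), np.float64(52.8)), 'ang': 149.7, 'area': 2765}
wrist wj {'c': (0.555, 0.2475), 'rc': (0.5552, 0.2479), 'size': (np.float64(5.8), np.float64(23.0)), 'ang': 161.9, 'area': 97}
wrist lo {'c': (0.4076, 0.3411), 'rc': (0.4088, 0.341), 'size': (np.float64(23.2), np.float64(37.4)), 'ang': 122.9, 'area': 674}
wrist blk None
```

View pics/w14r.png

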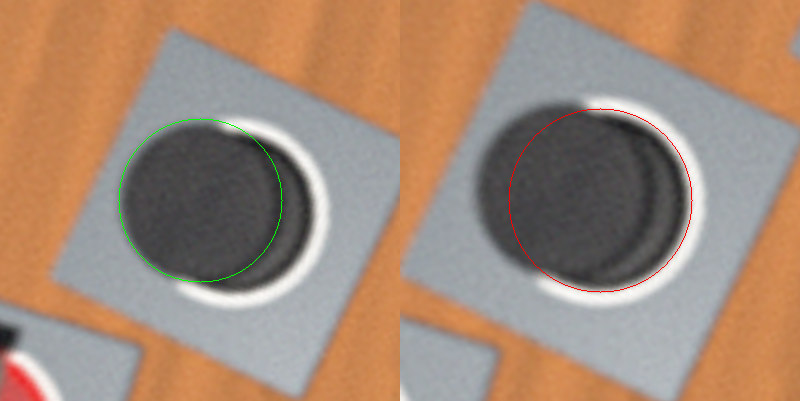

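View pics/w14.png

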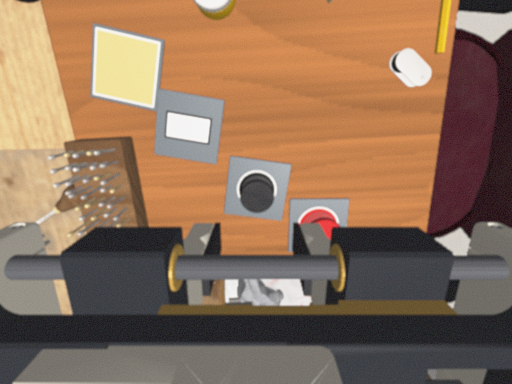

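Call:
{"api": "apply_moves", "payload": {"motion": [[[-4, -2, 0], 8], [[-8, -3.6, 0], 16], [[-12, -5.4, 0], 24], [[-15, -6.8, 0], 32], [[-16, -7.2, 0], 40], [[-16, -7.2, 0], 48], [[-16, -7.2, 0], 52], [[-16, -7.2, 0], 52], [[-16, -7.2, 0], 52]], "hand": 3.0}}

```text
clock: 18.0
tool_pos: [0.411, 0.3334, 0.103]
orientation: [-180.0, -0.1, -146.3]
force: [0.4, -0.4, 0.2]
opening: 0.0296
```

Run:
```python
from h import *
wsnap("w15",["lo"])
p=cv2.imread("pics/w15.png");T=np.load("pics/w15T.npy");M=ctrl.camera_model("wrist")
g=(.407,.3405)
r=rect("wrist",p,.0315,g[0]-.05,g[0]+.05,g[1]-.05,g[1]+.05,.0002,T,M)
cv2.imwrite("pics/w15r.png",r)
r=rect("wrist",p,.0185,g[0]-.05,g[0]+.05,g[1]-.05,g[1]+.05,.0002,T,M)
cv2.imwrite("pics/w15s.png",r)
```

```text
18.0 [0.411  0.3334 0.103 ] [-1.800e+02 -1.000e-01 -1.463e+02] 0.0296
wrist lo {'c': (0.407, 0.3397), 'rc': (0.4072, 0.3393), 'size': (np.float64(19.1), np.float64(39.6)), 'ang': 123.1, 'area': 645}
```

View pics/w15.png

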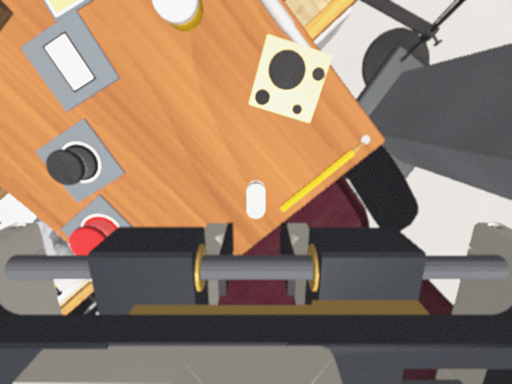

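View pics/w15r.png

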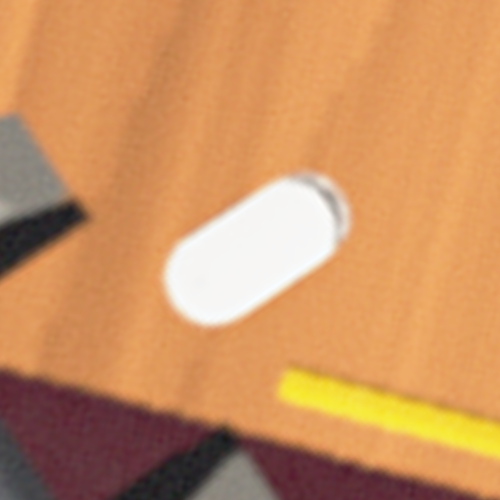

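View pics/w15s.png

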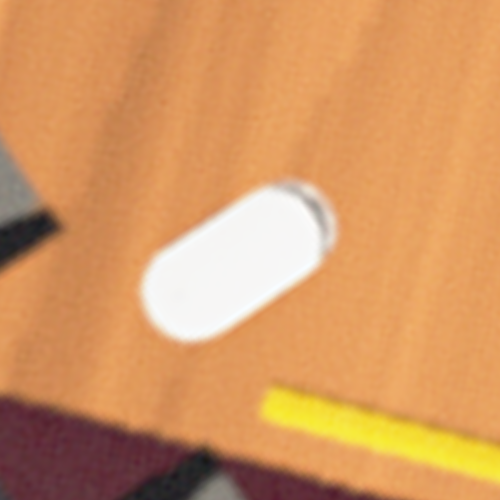

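Call:
{"api": "apply_moves", "payload": {"motion": [[[0.05, 0.1, -2], -0.7], [[0.05, 0.1, -4], -0.7], [[0.05, 0.1, -6], -0.7], [[0.05, 0.1, -7], -0.7], [[0.05, 0.1, -7.5], -0.7], [[0.05, 0.1, -7.5], -0.7], [[0.05, 0.1, -7.5], -0.7]], "hand": 2.1}}

```text
clock: 18.75
tool_pos: [0.4121, 0.3351, 0.0291]
orientation: [180.0, 0.0, -146.8]
force: [0.2, -0.4, 0.7]
opening: 0.021
```

Run:
```python
from h import *
wsnap("w16",["lo"])
p=cv2.imread("pics/w16.png");cv2.imwrite("pics/w16z.png",cv2.resize(p[150:310,150:370],None,fx=3.5,fy=3.5))
```

```text
18.75 [0.4121 0.3351 0.0291] [ 180.     0.  -146.8] 0.021
wrist lo {'c': (0.4066, 0.3404), 'rc': (0.4068, 0.3403), 'size': (np.float64(18.4), np.float64(35.7)), 'ang': 122.3, 'area': 584}
```

View pics/w16z.png

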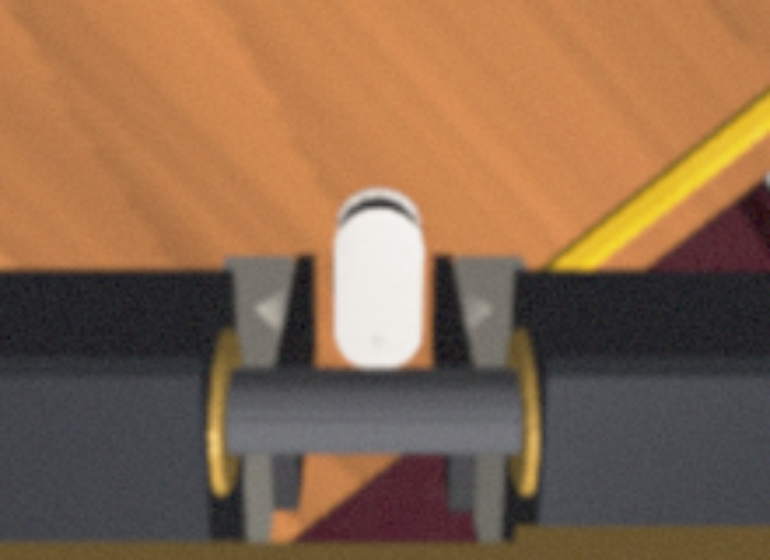

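Call:
{"api": "apply_moves", "payload": {"motion": [[[0, 0, -0.7], 0], [[0, 0, -1.4], 0], [[0, 0, -2.1], 0], [[0, 0, -2.6], 0], [[0, 0, -2.9], 0], [[0, 0, -2.9], 0], [[0, 0, -2.9], 0]]}}

```text
clock: 19.5
tool_pos: [0.4118, 0.3347, -0.0006]
orientation: [-180.0, -0.0, -146.8]
force: [-0.8, -0.6, 0.1]
opening: 0.021
```

Run:
```python
from h import *
wsnap("w17",["x"])
print(ctrl.get_obs()["force"])
p=cv2.imread("pics/w17.png");cv2.imwrite("pics/w17z.png",cv2.resize(p[150:310,150:370],None,fx=3.5,fy=3.5))
```

```text
19.5 [ 0.4118  0.3347 -0.0006] [-180.    -0.  -146.8] 0.021
[1.15130948 0.51482288 0.80206575]
```

View pics/w17z.png

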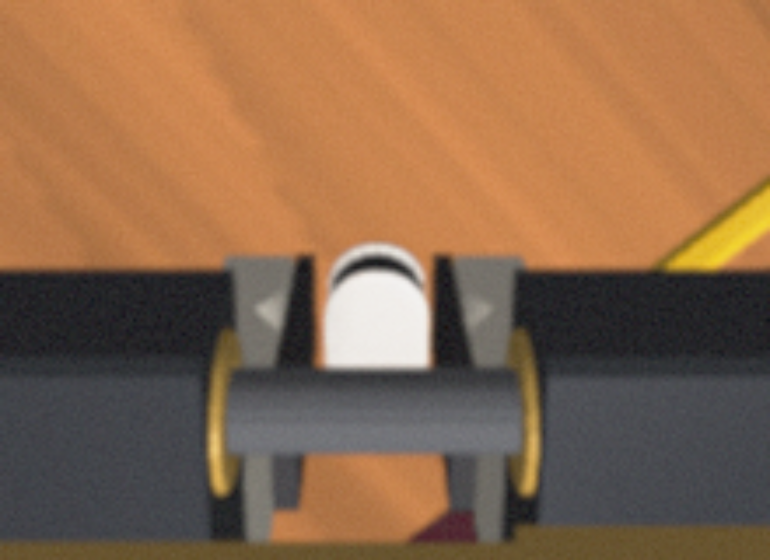

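Call:
{"api": "apply_moves", "payload": {"motion": [[[0, 0, 0], 0], [[0, 0, 0], 0], [[0, 0, 0], 0], [[0, 0, 0], 0]], "hand": 0.4}}

```text
clock: 19.95
tool_pos: [0.4118, 0.3349, -0.0003]
orientation: [180.0, 0.0, -146.8]
force: [-0.8, -0.4, 1.3]
opening: 0.0159
```

Call:
{"api": "apply_moves", "payload": {"motion": [[[0, 0, 0.5], 0], [[0, 0, 1.5], 0], [[0, 0, 3], 0], [[0, 0, 5], 0], [[0, 0, 7], 0], [[0, 0, 8], 0], [[0, 0, 8], 0], [[0, 0, 8], 0]]}}

```text
clock: 20.75
tool_pos: [0.4115, 0.3345, 0.0792]
orientation: [180.0, -0.0, -146.9]
force: [0.3, 0.1, -0.6]
opening: 0.0161
```

Run:
```python
from h import *
wsnap("w18",["x"])
```

```text
20.75 [0.4115 0.3345 0.0792] [ 180.    -0.  -146.9] 0.0161
```

View pics/w18.png

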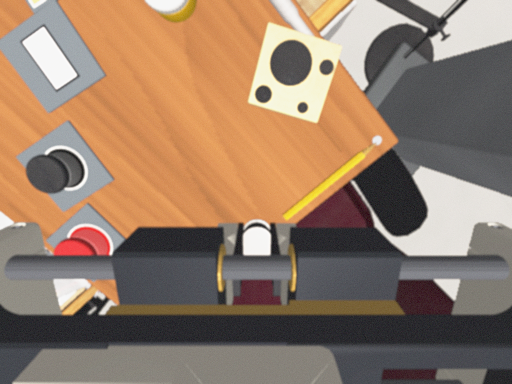

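Run:
```python
from h import *
for tag in ["w1","w11","w14"]:
    d=np.load(f"pics/{tag}.npy");T=np.load(f"pics/{tag}T.npy");M=ctrl.camera_model("wrist")
    v,u=np.mgrid[0:384,0:512]; P=np.stack([(u-M["cx"])/M["fx"]*d,(v-M["cy"])/M["fy"]*d,d,np.ones_like(d)],-1)@T.T
    m=(v<220)&(d>0)&(P[...,0]>.65)&(P[...,0]<.78)&(P[...,1]>.28)&(P[...,1]<.47)&(P[...,2]>.03)
    Q=P[m]; 
    print(tag,np.percentile(Q[:,2],[50,90,97,99.5,100]).round(3))
    h=Q[Q[:,2]>.055]; 
    if len(h): print("high min x",h[:,0].min().round(3),[(a.round(3),) for a in np.percentile(h[:,0],[1,10])], np.percentile(h[:,1],[1,50,99]).round(3))
    k=Q[:,0]<.69; print("near",np.percentile(Q[k,2],[50,95,100]).round(3) if k.any() else None)
```

```text
w1 [0.045 0.066 0.072 0.075 0.077]
high min x 0.677 [(np.float64(0.678),), (np.float64(0.688),)] [0.314 0.366 0.431]
near [0.044 0.069 0.075]
w11 [0.045 0.062 0.069 0.074 0.076]
high min x 0.676 [(np.float64(0.677),), (np.float64(0.682),)] [0.322 0.376 0.421]
near [0.044 0.068 0.076]
w14 [0.045 0.067 0.072 0.075 0.077]
high min x 0.676 [(np.float64(0.678),), (np.float64(0.684),)] [0.314 0.341 0.379]
near [0.044 0.069 0.075]
```

Run:
```python
from h import *
d=np.load("pics/s5.npy");M=ctrl.camera_model("scene");T=M["cam_to_world"]
v,u=np.mgrid[0:384,0:512]; P=np.stack([(u-M["cx"])/M["fx"]*d,(v-M["cy"])/M["fy"]*d,d,np.ones_like(d)],-1)@T.T
m=(np.hypot(P[...,0]-.505,P[...,1]-.331)<.14)&(P[...,2]>.1)&(d>0)
Q=P[m]; R=Q[:,:2]-[.505,.3313]; y=np.radians(-148.1)
a=R@[np.cos(y),np.sin(y)]; b=R@[np.sin(y),-np.cos(y)]
z=Q[:,2]-.1477
for lo in np.arange(-.11,.12,.02):
    k=(a>lo)&(a<lo+.02)
    if k.sum()>5: print(round(lo,2),k.sum(),"zmin/5%",np.percentile(z[k],[1,5,50]).round(3),"b",b[k].min().round(3),b[k].max().round(3))
```

```text
-0.11 25 zmin/5% [0.114 0.114 0.13 ] b -0.041 -0.016
-0.09 309 zmin/5% [0.089 0.091 0.112] b -0.041 -0.012
-0.07 134 zmin/5% [0.102 0.104 0.126] b -0.04 -0.016
-0.05 217 zmin/5% [0.095 0.101 0.13 ] b -0.041 -0.022
-0.03 400 zmin/5% [0.027 0.032 0.111] b -0.045 0.005
-0.01 670 zmin/5% [0.025 0.103 0.2  ] b -0.048 0.017
0.01 2639 zmin/5% [0.099 0.111 0.175] b -0.048 0.039
0.03 4957 zmin/5% [0.102 0.111 0.26 ] b -0.041 0.038
0.05 196 zmin/5% [0.1   0.103 0.129] b -0.033 0.025
0.07 826 zmin/5% [0.088 0.09  0.129] b -0.041 0.039
0.09 844 zmin/5% [0.089 0.092 0.122] b -0.041 0.038
```

Call:
{"api": "apply_moves", "payload": {"motion": [[[3, -0.2, 0], 5], [[7, -0.4, 0], 10], [[11, -0.6, 0], 15], [[15, -0.8, 0], 20], [[18, -1, 0], 25], [[20, -1.1, 0], 29.1], [[21, -1.1, 0], 29.1], [[21, -1.1, 0], 29.1], [[21, -1.1, 0], 29.1], [[21, -1.1, 0], 29.1]]}}

```text
clock: 21.8
tool_pos: [0.6206, 0.3239, 0.0795]
orientation: [180.0, -0.0, -117.7]
force: [-0.7, -0.3, -0.4]
opening: 0.016
```

Run:
```python
from h import *
wsnap("w19",["ym"])
print(ctrl.get_obs()["joint_pos"])
```

```text
21.8 [0.6206 0.3239 0.0795] [ 180.    -0.  -117.7] 0.016
wrist ym {'c': (0.6478, 0.2609), 'rc': (0.6478, 0.261), 'size': (np.float64(52.4), np.float64(52.5)), 'ang': 149.5, 'area': 2727}
[ 4.34574504e+01  2.80532965e+01 -4.55429739e+00 -9.15762234e-03
 -5.73914426e+01  1.88223135e+01]
```

View pics/w19.png

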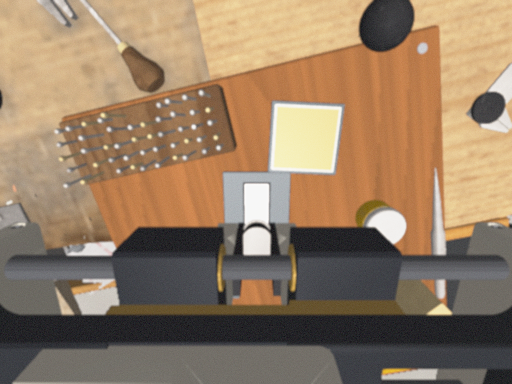

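Call:
{"api": "apply_moves", "payload": {"motion": [[[0.07, -0.08, -2], 0], [[0.07, -0.08, -4], 0], [[0.07, -0.08, -5.5], 0], [[0.07, -0.08, -6.3], 0], [[0.07, -0.08, -6.8], 0], [[0.07, -0.08, -7.1], 0], [[0.07, -0.08, -7.1], 0], [[0.07, -0.08, -7.1], 0]]}}

```text
clock: 22.65
tool_pos: [0.6228, 0.3232, 0.0091]
orientation: [-180.0, 0.0, -117.7]
force: [-0.2, 0.1, 0.2]
opening: 0.0162
```

Run:
```python
from h import *
wsnap("w20",["x"])
p=cv2.imread("pics/w20.png");cv2.imwrite("pics/w20z.png",cv2.resize(p[150:310,150:370],None,fx=3.5,fy=3.5))
```

```text
22.65 [0.6228 0.3232 0.0091] [-180.     0.  -117.7] 0.0162
```

View pics/w20z.png

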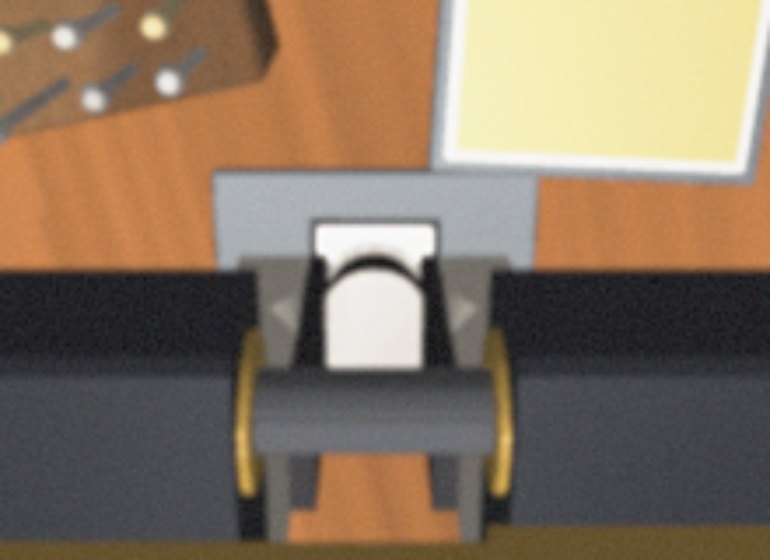

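Call:
{"api": "apply_moves", "payload": {"motion": [[[-0.1, 0, -0.2], 0], [[-0.1, 0, -0.4], 0], [[-0.1, 0, -0.55], 0], [[-0.1, 0, -0.55], 0], [[-0.1, 0, -0.55], 0]]}}

```text
clock: 23.2
tool_pos: [0.6214, 0.3228, 0.0029]
orientation: [180.0, -0.0, -117.7]
force: [0.4, 0.8, -0.7]
opening: 0.0161
```

Run:
```python
from h import *
wsnap("w21",["x"]); print(ctrl.get_obs()["force"])
p=cv2.imread("pics/w21.png");T=np.load("pics/w21T.npy");M=ctrl.camera_model("wrist")
c=np.array([.6145,.3267]); a=np.radians(152.2)
def proj(x,y,z):
    C=T[:3,:3].T@(np.array([x,y,z])-T[:3,3]); return np.array([C[0]/C[2]*M["fx"]+M["cx"],C[1]/C[2]*M["fy"]+M["cy"]])
l=np.array([np.cos(a),np.sin(a)]); s=np.array([-l[1],l[0]])
Z=cv2.resize(p[150:310,150:370],None,fx=3.5,fy=3.5)
def poly(h,w,z,col):
    q=np.array([proj(*(c+l*i*h+s*j*w),z) for i,j in((1,1),(1,-1),(-1,-1),(-1,1))]); cv2.polylines(Z,[((q-[150,150])*3.5).astype(int)],True,col,1)
poly(.020,.011,.0215,(0,0,255)); poly(.018,.009,.0345,(0,200,0)); cv2.imwrite("pics/w21z.png",Z)
```

```text
23.2 [0.6214 0.3228 0.0029] [ 180.    -0.  -117.7] 0.0161
[ 0.22377539 -0.10512263  0.30240135]
```

View pics/w21z.png

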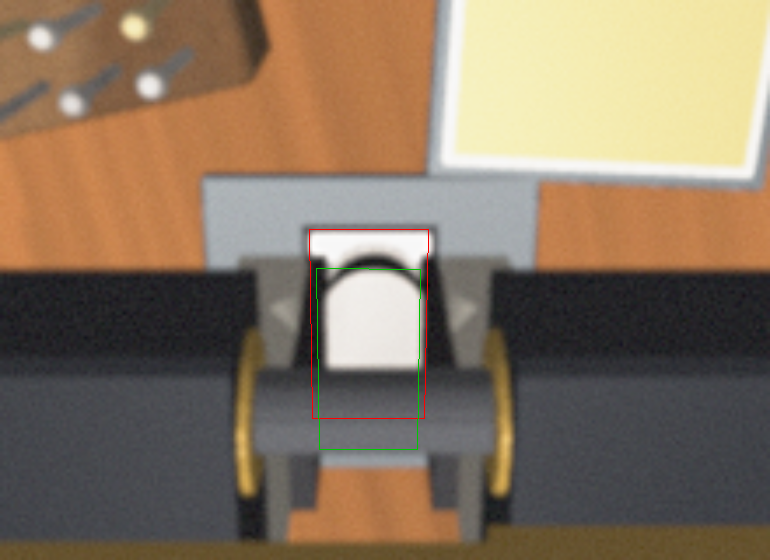

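Call:
{"api": "apply_moves", "payload": {"motion": [[[0.03, 0.06, 0], 0], [[0.03, 0.06, 0], 0], [[0.03, 0.06, -0.05], 0], [[0.03, 0.06, -0.05], 0]]}}

```text
clock: 23.65
tool_pos: [0.6218, 0.3236, 0.0027]
orientation: [-180.0, 0.0, -117.7]
force: [-0.5, 0.5, 2.3]
opening: 0.0162
```

Call:
{"api": "apply_moves", "payload": {"motion": [[[0, 0, 0], 0], [[0, 0, 0], 0], [[0, 0, 0], 0], [[0, 0, 0], 0]], "hand": 3.0}}

```text
clock: 24.05
tool_pos: [0.6217, 0.3234, 0.0023]
orientation: [180.0, -0.0, -117.7]
force: [0.1, 0.0, -0.8]
opening: 0.0296
```

Call:
{"api": "apply_moves", "payload": {"motion": [[[0, 0, 1], 0], [[0, 0, 2], 0], [[0, 0, 4], 0], [[0, 0, 6], 0], [[0, 0, 8], 0], [[0, 0, 10], 0], [[0, 0, 11], 0], [[0, 0, 11], 0], [[0, 0, 11], 0]]}}

```text
clock: 24.95
tool_pos: [0.6214, 0.3234, 0.1122]
orientation: [180.0, 0.0, -117.7]
force: [0.3, 1.1, -0.6]
opening: 0.03
```

Run:
```python
from h import *
wsnap("w22",["ym"])
p=cv2.imread("pics/w22.png");T=np.load("pics/w22T.npy");M=ctrl.camera_model("wrist")
g=(.6145,.3267)
R=[]
for z,h,w in((.0215,20,11),(.0345,18,9)):
    r=rect("wrist",p,z,g[0]-.035,g[0]+.035,g[1]-.035,g[1]+.035,.000175,T,M)
    a=152.2; b=cv2.boxPoints(((200,200),(2*w/.175,2*h/.175),-a)); cv2.polylines(r,[b.astype(int)],True,(0,0,255),1); R.append(r)
cv2.imwrite("pics/w22r.png",np.hstack(R))
```

```text
24.95 [0.6214 0.3234 0.1122] [ 180.     0.  -117.7] 0.03
wrist ym {'c': (0.6477, 0.2608), 'rc': (0.6477, 0.2609), 'size': (np.float64(52.1), np.float64(52.1)), 'ang': 59.7, 'area': 2688}
```

View pics/w22r.png

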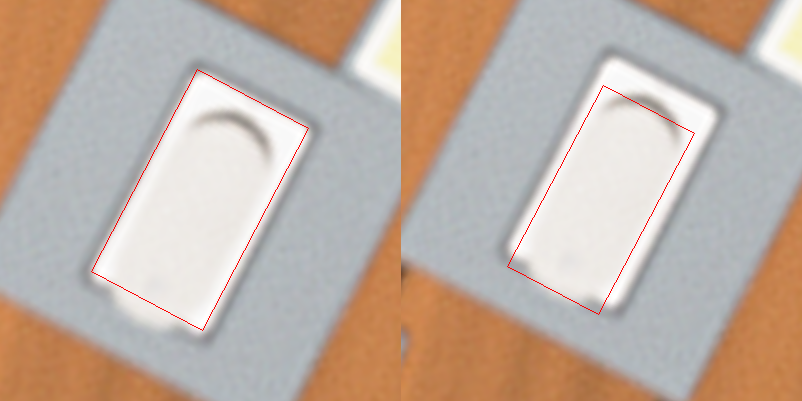

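View pics/w22.png

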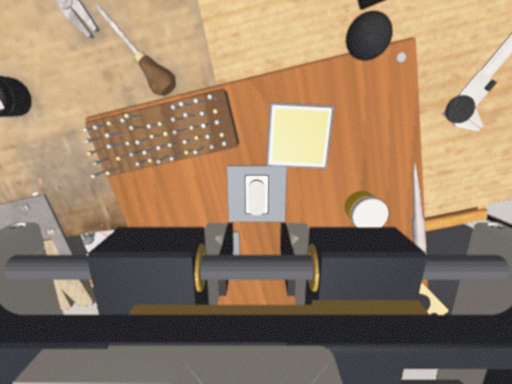

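Call:
{"api": "apply_moves", "payload": {"motion": [[[-4, -2, 0], -8], [[-8, -4, 0], -16], [[-12, -6, 0], -24], [[-15, -7.4, 0], -32], [[-17, -8.4, 0], -40], [[-17.6, -8.7, 0], -44.9], [[-17.6, -8.7, 0], -44.9], [[-17.6, -8.7, 0], -44.9], [[-17.6, -8.7, 0], -44.9]], "hand": 7.0}}

```text
clock: 25.9
tool_pos: [0.4461, 0.2367, 0.112]
orientation: [-180.0, -0.0, -162.5]
force: [0.0, 0.3, -0.2]
opening: 0.07
```

Run:
```python
from h import *
wsnap("w23",["blk"]); print(ctrl.get_obs()["joint_pos"])
```

```text
25.9 [0.4461 0.2367 0.112 ] [-180.    -0.  -162.5] 0.07
wrist blk {'c': (0.4452, 0.2366), 'rc': (0.4453, 0.2367), 'size': (np.float64(49.8), np.float64(50.1)), 'ang': 107.5, 'area': 2479}
[ 5.02685906e+01  9.38888734e+00 -2.78002986e+01  6.28732942e-04
 -5.28564121e+01 -3.28253037e+01]
```

View pics/w23.png

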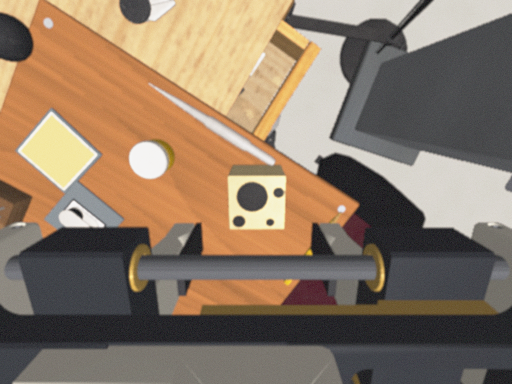

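Call:
{"api": "apply_moves", "payload": {"motion": [[[-0.08, 0, -3], 0], [[-0.08, 0, -5], 0], [[-0.08, 0, -7], 0], [[-0.08, 0, -8.5], 0], [[-0.08, 0, -9.5], 0], [[-0.08, 0, -10.2], 0], [[-0.08, 0, -10.7], 0], [[-0.08, 0, -11], 0], [[-0.08, 0, -11], 0], [[-0.08, 0, -11], 0]]}}

```text
clock: 26.95
tool_pos: [0.4452, 0.2367, 0.0029]
orientation: [180.0, 0.0, -162.6]
force: [-0.0, 0.5, -0.2]
opening: 0.0704
```

Call:
{"api": "apply_moves", "payload": {"motion": [[[0, 0, 0], 0], [[0, 0, 0], 0], [[0, 0, 0], 0], [[0, 0, 0], 0], [[0, 0, 0], 0], [[0, 0, 0], 0]], "hand": 3.0}}

```text
clock: 27.55
tool_pos: [0.4453, 0.2368, 0.0028]
orientation: [180.0, 0.0, -162.6]
force: [0.8, 1.1, 3.0]
opening: 0.0501
```

Run:
```python
from h import *
wsnap("w24",["x"])
```

```text
27.55 [0.4453 0.2368 0.0028] [ 180.     0.  -162.6] 0.0501
```

View pics/w24.png

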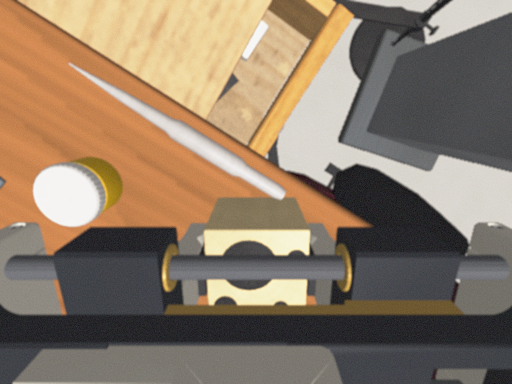

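Call:
{"api": "apply_moves", "payload": {"motion": [[[0, 0, 0.3], 0], [[0, 0, 0.8], 0], [[0, 0, 1.6], 0], [[0, 0, 2.6], 0], [[0, 0, 4], 0], [[0, 0, 5.5], 0], [[0, 0, 7], 0], [[0, 0, 8], 0], [[0, 0, 8], 0], [[0, 0, 8], 0]]}}

```text
clock: 28.6
tool_pos: [0.4446, 0.2364, 0.0824]
orientation: [180.0, -0.0, -162.7]
force: [0.1, -0.3, -7.6]
opening: 0.0498
```

Run:
```python
from h import *
wsnap("w25",["x"]); print(ctrl.get_obs()["force"])
d=np.load("pics/w25.npy");T=np.load("pics/w25T.npy");M=ctrl.camera_model("wrist")
for u,v in((230,238),(295,238),(220,245),(256,225)):
    print((T@[(u-M["cx"])/M["fx"]*d[v,u],(v-M["cy"])/M["fy"]*d[v,u],d[v,u],1])[:3].round(4))
```

```text
28.6 [0.4446 0.2364 0.0824] [ 180.    -0.  -162.7] 0.0498
[ 0.70177462 -0.67912743 -7.56825822]
[0.4618 0.2209 0.1473]
[0.4331 0.2108 0.1494]
[0.4654 0.2252 0.1486]
[0.4515 0.2126 0.1431]
```

View pics/w25.png

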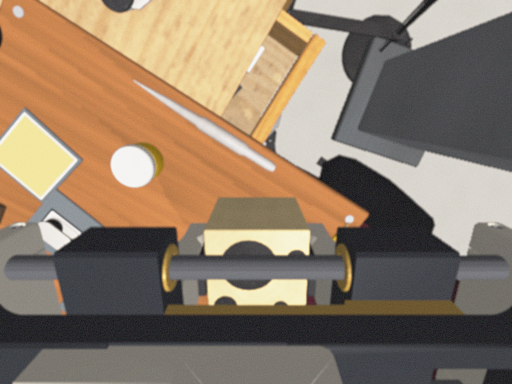

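Call:
{"api": "apply_moves", "payload": {"motion": [[[1, 0.1, 0], -2], [[3, 0.4, 0], -7], [[5.5, 0.7, 0], -12], [[8, 1, 0], -18], [[10.5, 1.3, 0], -24], [[13, 1.6, 0], -30], [[15.5, 1.9, 0], -36], [[17.5, 2.1, 0], -41], [[19, 2.3, 0], -45], [[20, 2.4, 0], -47]]}}

```text
clock: 29.65
tool_pos: [0.646, 0.26, 0.0805]
orientation: [-179.9, -0.0, 150.1]
force: [-0.5, 0.6, -6.7]
opening: 0.0502
```

Call:
{"api": "apply_moves", "payload": {"motion": [[[0.27, 0, 0], -0.8], [[0.27, 0, 0], -0.8], [[0.27, 0, 0], -0.8], [[0.27, 0, 0], -0.8]]}}

```text
clock: 30.05
tool_pos: [0.647, 0.2605, 0.0827]
orientation: [-180.0, -0.0, 149.6]
force: [0.0, 0.5, -6.6]
opening: 0.0497
```

Run:
```python
from h import *
wsnap("w26",["x"]); print(ctrl.get_obs()["force"],ctrl.get_obs()["joint_pos"])
```

```text
30.05 [0.647  0.2605 0.0827] [-180.    -0.   149.6] 0.0497
[-0.07029461 -0.61732536 -7.20003955] [ 3.78901468e+01  2.76695409e+01 -4.76163027e+00 -5.05954878e-03
 -5.75544921e+01 -6.82737201e+01]
```

View pics/w26.png

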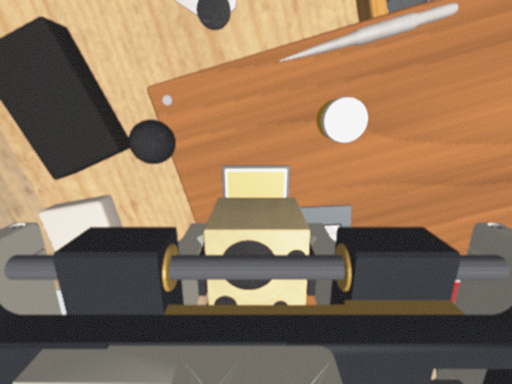

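Call:
{"api": "apply_moves", "payload": {"motion": [[[0.07, 0.04, -1], 0], [[0.07, 0.04, -2.5], 0], [[0.07, 0.04, -4], 0], [[0.07, 0.04, -5.3], 0], [[0.07, 0.04, -6.2], 0], [[0.07, 0.04, -6.8], 0], [[0.07, 0.04, -7], 0], [[0.07, 0.04, -7], 0], [[0.07, 0.04, -7], 0]]}}

```text
clock: 31.0
tool_pos: [0.6488, 0.2611, 0.0131]
orientation: [179.9, 0.0, 149.6]
force: [0.4, -0.1, -5.6]
opening: 0.0499
```

Run:
```python
from h import *
wsnap("w27",["x"])
p=cv2.imread("pics/w27.png");T=np.load("pics/w27T.npy");M=ctrl.camera_model("wrist")
c=np.array([.6478,.2609]); a=np.radians(149.6)
def proj(x,y,z):
    C=T[:3,:3].T@(np.array([x,y,z])-T[:3,3]); return np.array([C[0]/C[2]*M["fx"]+M["cx"],C[1]/C[2]*M["fy"]+M["cy"]])
l=np.array([np.cos(a),np.sin(a)]); s=np.array([-l[1],l[0]])
Z=cv2.resize(p[150:310,150:370],None,fx=3.5,fy=3.5)
def poly(h,z,col):
    q=np.array([proj(*(c+l*i*h+s*j*h),z) for i,j in((1,1),(1,-1),(-1,-1),(-1,1))]); cv2.polylines(Z,[((q-[150,150])*3.5).astype(int)],True,col,1)
poly(.0265,.0215,(0,0,255)); poly(.025,.0715+.006,(0,200,0)); cv2.imwrite("pics/w27z.png",Z)
```

```text
31.0 [0.6488 0.2611 0.0131] [179.9   0.  149.6] 0.0499
```

View pics/w27z.png

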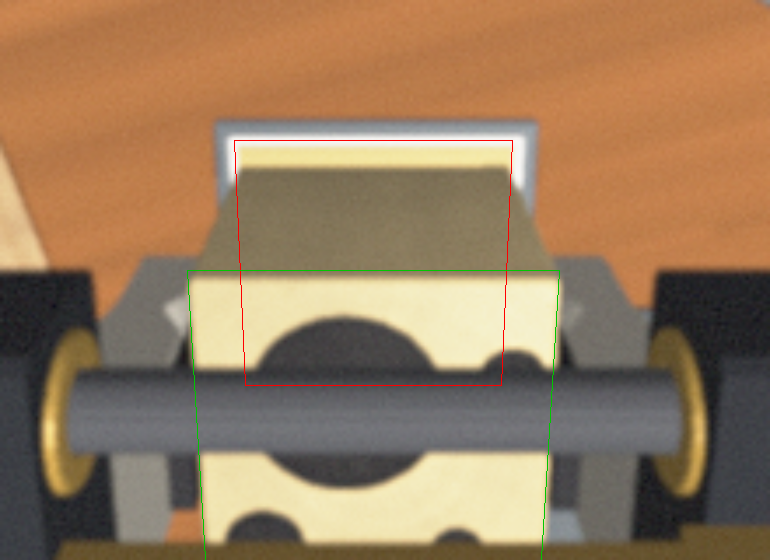

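Call:
{"api": "apply_moves", "payload": {"motion": [[[-0.08, -0.02, -0.2], 0], [[-0.08, -0.02, -0.4], 0], [[-0.08, -0.02, -0.6], 0], [[-0.08, -0.02, -0.6], 0], [[-0.08, -0.02, -0.6], 0]]}}

```text
clock: 31.55
tool_pos: [0.6475, 0.2606, 0.0063]
orientation: [-180.0, -0.0, 149.6]
force: [0.7, -0.6, -6.8]
opening: 0.0495
```

Run:
```python
from h import *
wsnap("w28",["x"]); print(ctrl.get_obs()["force"])
p=cv2.imread("pics/w28.png");Z=cv2.resize(p[150:310,150:370],None,fx=3.5,fy=3.5);cv2.imwrite("pics/w28z.png",Z)
```

```text
31.55 [0.6475 0.2606 0.0063] [-180.    -0.   149.6] 0.0495
[ 0.42357193  0.59985561 -6.81154775]
```

View pics/w28z.png

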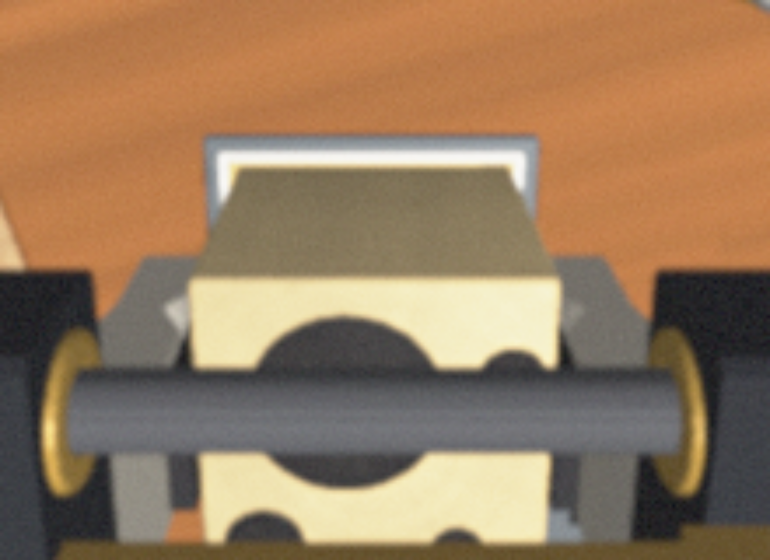

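Call:
{"api": "apply_moves", "payload": {"motion": [[[0.03, 0.05, 0], 0], [[0.03, 0.05, 0], 0], [[0.03, 0.05, -0.05], 0], [[0.03, 0.05, -0.1], 0], [[0.03, 0.05, -0.1], 0]]}}

```text
clock: 32.1
tool_pos: [0.6479, 0.2613, 0.0059]
orientation: [180.0, 0.0, 149.6]
force: [-0.4, -0.5, -3.2]
opening: 0.0498
```

Call:
{"api": "apply_moves", "payload": {"motion": [[[0, 0, 0], 0], [[0, 0, 0], 0], [[0, 0, 0], 0], [[0, 0, 0], 0], [[0, 0, 0], 0]], "hand": 6.4}}

```text
clock: 32.6
tool_pos: [0.648, 0.2613, 0.0057]
orientation: [180.0, 0.0, 149.6]
force: [-0.7, -0.1, -0.1]
opening: 0.0643
```

Call:
{"api": "apply_moves", "payload": {"motion": [[[0, 0, 1], 0], [[0, 0, 2], 0], [[0, 0, 4], 0], [[0, 0, 6], 0], [[0, 0, 8], 0], [[0, 0, 10], 0], [[0, 0, 13], 0], [[0, 0, 15], 0], [[0, 0, 15], 0], [[0, 0, 15], 0]]}}

```text
clock: 33.6
tool_pos: [0.648, 0.2614, 0.1569]
orientation: [179.9, 0.0, 149.6]
force: [1.0, 0.3, -1.0]
opening: 0.0639
```

Run:
```python
from h import *
wsnap("w29",["blkp","wj"],[("blkp","yellow",.0715,(.6478,.2609),.045)])
p=cv2.imread("pics/w29.png");T=np.load("pics/w29T.npy");M=ctrl.camera_model("wrist")
g=(.6478,.2609); R=[]
for z,w in((.0215,31),(.0715,25)):
    r=rect("wrist",p,z,g[0]-.05,g[0]+.05,g[1]-.05,g[1]+.05,.00025,T,M)
    b=cv2.boxPoints(((200,200),(2*w/.25,2*w/.25),-149.6)); cv2.polylines(r,[b.astype(int)],True,(0,0,255),1); R.append(r)
cv2.imwrite("pics/w29r.png",np.hstack(R))
```

```text
33.6 [0.648  0.2614 0.1569] [179.9   0.  149.6] 0.0639
wrist wj {'c': (0.551, 0.234), 'rc': (0.5509, 0.2339), 'size': (np.float64(33.9), np.float64(34.2)), 'ang': 90.0, 'area': 918}
wrist blkp {'c': (0.6465, 0.2607), 'rc': (0.6467, 0.2607), 'size': (np.float64(50.3), np.float64(50.2)), 'ang': 60.1, 'area': 2480}
```

View pics/w29r.png

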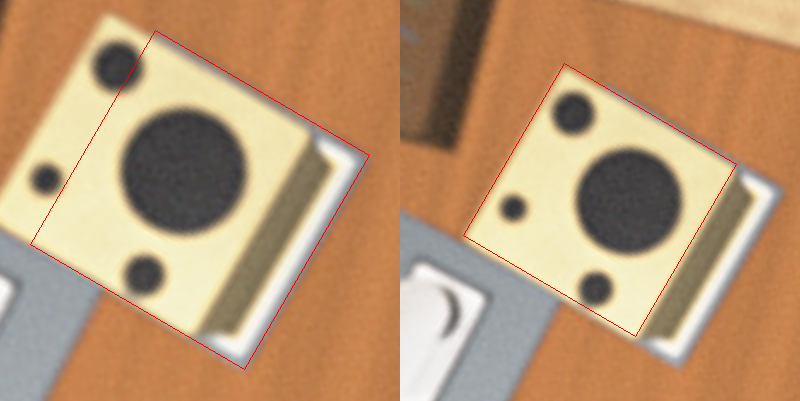

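View pics/w29.png

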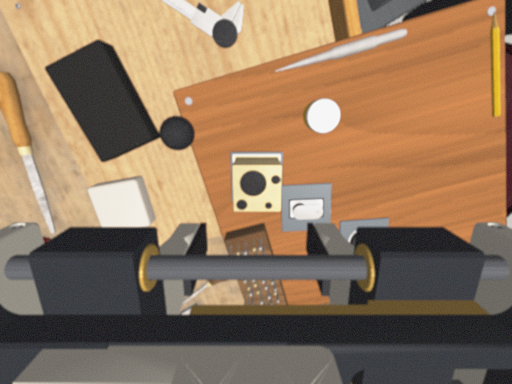

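Call:
{"api": "apply_moves", "payload": {"motion": [[[0, 0, 4], 0], [[-4, 3, 6], 0], [[-8, 6, 6], 0], [[-12, 10, 6], 0], [[-16, 14, 6], 0], [[-20, 18, 6], 0], [[-24, 22, 6], 0], [[-27, 26, 6], 0], [[-30, 29, 6], 0], [[-30, 29, 6], 0]]}}

```text
clock: 34.65
tool_pos: [0.3447, 0.5534, 0.2142]
orientation: [-179.9, -0.0, 149.7]
force: [0.6, 0.4, -0.9]
opening: 0.064
```

Call:
{"api": "apply_moves", "payload": {"motion": [[[-3, 4, 0], 0], [[-5, 8, 0], 0], [[-5, 8, 0], 0], [[-5, 8, 0], 0]]}}

```text
clock: 35.05
tool_pos: [0.2967, 0.6314, 0.2135]
orientation: [-179.8, 0.1, 149.7]
force: [0.4, -1.2, -0.4]
opening: 0.0641
```

Run:
```python
from h import *
p,d=ctrl.snapshot("top"); cv2.imwrite("pics/tf.png",p[90:280,180:360].repeat(3,0).repeat(3,1))
o=ctrl.get_obs();print(o["clock"],o["tool_pos"],np.abs(o["qvel"]).max())
import h
h.L+=[("rjp","red",.0475,(.5214,.4642),.035),("bjp","black",.0455,(.5712,.4057),.02),("lop","white",.0345,(.6145,.3267),.02),("blkp","yellow",.0715,(.6478,.2609),.045)]
allseg("top",p,None,["rjp","bjp","lop","blkp","wj"])
```

```text
35.1 [0.29742414 0.63075681 0.21406003] 1.1665765049036492
top wj {'c': (0.5513, 0.2331), 'rc': (0.5514, 0.233), 'size': (np.float64(34.4), np.float64(34.1)), 'ang': 32.5, 'area': 921}
top rjp {'c': (0.5198, 0.4616), 'rc': (0.5201, 0.4613), 'size': (np.float64(34.5), np.float64(34.2)), 'ang': 0.0, 'area': 929}
top bjp {'c': (0.5683, 0.4034), 'rc': (0.5686, 0.4026), 'size': (np.float64(31.3), np.float64(31.9)), 'ang': 172.9, 'area': 771}
top lop {'c': (0.6124, 0.326), 'rc': (0.612, 0.3259), 'size': (np.float64(21.3), np.float64(40.1)), 'ang': 150.6, 'area': 748}
top blkp {'c': (0.6432, 0.2609), 'rc': (0.6418, 0.2624), 'size': (np.float64(53.2), np.float64(60.7)), 'ang': 148.9, 'area': 2926}
```

View pics/tf.png

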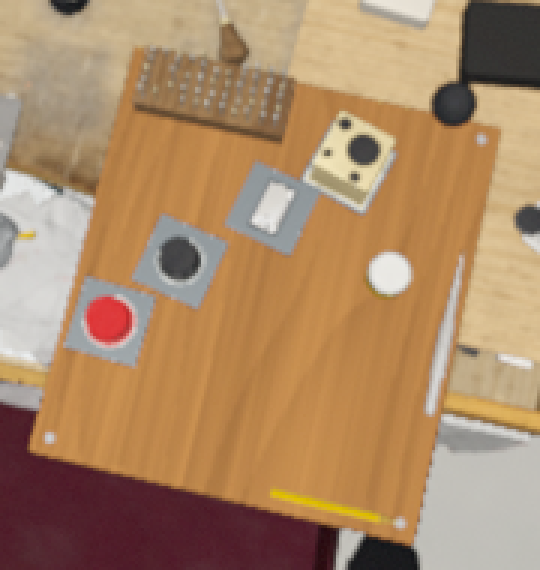

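```bash
python3 -c "
from plant import ctrl
print(ctrl.close_job())"
```

```text
the job is handed in; nothing more can be done
None
```

I put the red jar, black jar, loupe and doming block on their mats, in that order, let go of each one, and handed the job in at about 35 s. The arm is parked clear of the board, and the white-lidded jar is still where it stood.

**Placement:** After each release, a close wrist-camera check showed every item within about 1 mm of its outline centre. The loupe was lined up with its outline, and the block was within about 0.5° of its own. The last overhead picture shows all four upright on their mats, with the pencil and tweezers not visibly moved. No wrist force reading went above about 8 N, and that was the block's weight.

**Checks that disagreed:**
- **Fingertips:** The real fingertips sit about 25 mm behind the stated TCP. My first grasp at the red jar therefore closed over its lid without touching it. I measured the offset and grasped lower from then on.
- **Gripper opening:** It read about 2 mm under the given width on both jars and the loupe, and correct on the block.
- **Final overhead measurement:** Its computed centres are 2–5 mm off on the four placed items, because each item blends with its same-coloured outline in that view. I relied on the wrist-camera checks instead.

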